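Anchor the weighing beam and tare it

TASK

Fit every hammer-head anchor on the desk into the slotted strut of the weighing beam: put the head down through the slot until the flange sits on the lips, then turn it a quarter turn so that the head lies square across under the lips, anywhere along the slot. When all of them are in and let go, take the stylus from its stand, press the recessed tare button of the indicator well down with the stylus tip, and put the stylus back upright, fully home in its stand. If an anchor is knocked aside on the way, put it right; leave the beaker and the USB stick where they are.

Things in the scene. Friction and masses are not known exactly. Their poses are not given: they have to be found in the camera images.
- anchor_0: anchor, 92 mm tall, 0.2 kg, stands on its heavy head at first; may be absent. From below: steel T head 44 x 22 x 10 mm; neck 18 mm round, 8 mm high; round flange 44 mm across at 18 to 24 mm; flat grey grip 40 mm wide, 14 mm thick, at 24 to 92 mm, parallel to the head. Origin: centre of the head's underside; z up, x along the head's 44 mm and the grip's width, y across the thickness
- anchor_1: anchor, 92 mm tall, 0.2 kg, stands on its heavy head at first; may be absent. From below: steel T head 44 x 22 x 10 mm; neck 18 mm round, 8 mm high; round flange 44 mm across at 18 to 24 mm; flat grey grip 40 mm wide, 14 mm thick, at 24 to 92 mm, parallel to the head. Origin: centre of the head's underside; z up, x along the head's 44 mm and the grip's width, y across the thickness
- anchor_2: anchor, 92 mm tall, 0.2 kg, stands on its heavy head at first; may be absent. From below: steel T head 44 x 22 x 10 mm; neck 18 mm round, 8 mm high; round flange 44 mm across at 18 to 24 mm; flat grey grip 40 mm wide, 14 mm thick, at 24 to 92 mm, parallel to the head. Origin: centre of the head's underside; z up, x along the head's 44 mm and the grip's width, y across the thickness
- anchor_3: anchor, 92 mm tall, 0.2 kg, stands on its heavy head at first; may be absent. From below: steel T head 44 x 22 x 10 mm; neck 18 mm round, 8 mm high; round flange 44 mm across at 18 to 24 mm; flat grey grip 40 mm wide, 14 mm thick, at 24 to 92 mm, parallel to the head. Origin: centre of the head's underside; z up, x along the head's 44 mm and the grip's width, y across the thickness
- beam: fixed weighing beam: grey platform 90 x 310 mm, 12 mm thick, carrying an aluminium slotted strut 62 mm wide, 300 mm long, its top at 53 mm height. Origin: centre of the platform's underside on the desk; x across the strut, y along the slot, z up
- beam_slot (a point): middle of the slot at the lips' top, 53 mm above the desk. The slot is 26 mm wide and runs 145 mm either way along the beam's y to black end caps; lips 5 mm thick, channel below 52 mm wide, 37 mm deep from the lips' top. A seated anchor's origin is 18 mm below this level, its flange on the lips, its head with 3 mm of play under them, free to turn either way
- indicator: fixed white indicator box 90 x 116 mm, 50 mm high, dark display on top; origin: centre of its underside, z up. The tare button sits in a round 14 mm hole in its top face, at x = -22 mm, y = +32 mm
- tare_top (a point): centre of the face of the tare button: 12 mm across, black, 6 mm below the box's top face when up (44 mm above the desk), at the bottom of the 14 mm hole; moves with the button
- tare (a joint): travel of the spring tare button in m: 0 up, grows as it is pressed straight down, 0.005 fully down; 0.9 N to start, 3.9 N fully down; springs back by itself. Well down means past 0.0035
- stylus: stylus 130 mm long, 60 g, upright in its stand at first. Steel rod tip 8 mm across and 50 mm long, collar 24 mm across from 50 to 54 mm, square grey handle 16 x 16 mm from 54 to 130 mm. Origin: end of the tip; z up along the stylus, x and y square to the handle's faces
- stand: fixed black stand block 64 x 64 mm on a 74 mm foot, 56 mm high; origin: centre of its underside, x and y along its sides
- stand_hole (a point): centre of the mouth of the stand's round 12 mm hole (56 mm above the desk, 52 mm deep). Fully home, the stylus's collar rests on the block and its tip is 50 mm below this point
- beaker: empty clear beaker, 72 mm across, 94 mm tall, bystander; origin: centre of its underside
- usb_stick: grey USB stick 18 x 53 x 8 mm lying by the laptop, bystander; origin: centre of its underside
There are look-alikes about, which are no part of the job. What is shaped like the anchor_1 but red is not meant.

How it is judged:
On the way, in this order (a step that is already met when the one before it is completed fails the run):
1. all anchors present are seated in the slot, turned square across it and let go (x of anchor_0 in the frame of beam_slot between -0.008 and 0.008 m and y of anchor_0 in the frame of beam_slot between -0.14 and 0.14 m and z of anchor_0 in the frame of beam_slot between -0.0225 and -0.0145 m and angle between each of anchor_0, anchor_1, anchor_2, anchor_3's own z axis and vertical below 0.12 rad and angle between the x axis of each of anchor_0, anchor_1, anchor_2, anchor_3 and the x axis of beam, either way round below 0.26 rad and linear speed of each of anchor_0, anchor_1, anchor_2, anchor_3 below 0.02 m/s and x of anchor_1 in the frame of beam_slot between -0.008 and 0.008 m and y of anchor_1 in the frame of beam_slot between -0.14 and 0.14 m and z of anchor_1 in the frame of beam_slot between -0.0225 and -0.0145 m and x of anchor_2 in the frame of beam_slot between -0.008 and 0.008 m and y of anchor_2 in the frame of beam_slot between -0.14 and 0.14 m and z of anchor_2 in the frame of beam_slot between -0.0225 and -0.0145 m and x of anchor_3 in the frame of beam_slot between -0.008 and 0.008 m and y of anchor_3 in the frame of beam_slot between -0.14 and 0.14 m and z of anchor_3 in the frame of beam_slot between -0.0225 and -0.0145 m and contact force between each of anchor_0, anchor_1, anchor_2, anchor_3 and the fingers below 0.1 N), for 0.3 s.
2. the tare button is pressed well down with the stylus (value of joint tare above 0.0035 m and contact force between stylus and indicator above 1 N), for 0.1 s.
At the end, for the whole second after the job is handed in: Each anchor present seated (depth within 4 mm, 8 mm of the centre line, 140 mm of the slot's middle), upright, at rest, head within 0.26 rad of square across; button up; stylus upright in its stand, 6 mm of the hole's centre, tip 46 mm or more down (all of step 1 and horizontal distance between stylus and stand_hole below 0.006 m and z of stylus in the frame of stand_hole below -0.046 m and angle between stylus's own z axis and vertical below 0.12 rad and linear speed of stylus below 0.02 m/s and value of joint tare below 0.001 m); the robot touches nothing.
It fails at once if the beaker is moved more than 30 mm (distance of beaker from where it was at the start of the episode above 0.03 m).
It fails at once if the USB stick is moved more than 30 mm (distance of usb_stick from where it was at the start of the episode above 0.03 m).
Of anchor_0, anchor_1, anchor_2, anchor_3 only 3 to 4 are there at a start; the rules pass over those that are not, and their reading is None.
At some moment in a run one of anchor_0, anchor_1, anchor_2, anchor_3 may be knocked a few centimetres aside while the robot is not near it.
It also fails if it takes over 208 s, if anything falls off the work surface, if the arm or the gripper's body presses on something with over 40 N, if the wrist force passes 120 N, or if a joint passes its speed limit or range.

ROBOT

A 6-joint arm with a two-finger parallel gripper is mounted at the origin on a cart in front of the work surface, level with it; the furniture and walls round the work are solid. World frame = base frame: x ahead of the robot, y to its left, z up, the work surface at z = 0. Lengths are in m, angles in rad, forces in N, time in s.
With the tool pointing down it reaches from about 0.4 to 0.925 m from the base axis. Payload 3.4 kg.
Tool frame: the origin (TCP) lies between the finger pads; the fingertips stand 14 mm ahead of it and the grasp point (between the pads) lies 5 mm behind it (bot.nose_length is the distance from the TCP to the fingertips, in m); z points along the fingers, y is the direction in which the jaws open and shut (so a half turn about z gives the same grasp; the last joint's range is limited). The gripper opens to 85 mm and grips with 20 to 120 N. Pads are 22 mm wide; open, the fingers measure 114 mm over their backs; the gripper's body (76 mm by 85 mm) begins 54 mm behind the grasp point. The pads swing forward as they close: fully open they stand 13 mm farther back than shut.
Start: joints at [-1.417, 0.307, 1.506, -0, 1.328, -0.073], TCP at [0.13, -0.56, 0.245] pointing down, gripper open.
Joint ranges: [-3.12, 3.12], [-1.05, 2.28], [0.14, 2.33], [-1.42, 4.57], [0.1, 2.73], [-2.68, 2.68]. Speed limits (rad/s): [2.57, 2.57, 3.14, 3.14, 3.14, 3.14].

INTERFACE

Orientations are given as a unit quaternion [w, x, y, z].
In Python, from plant import bot, vision, finish_job gives the robot as it stands.
- The arm moves only by the tool play_rows, never from a script. Its argument "motion" is a list of rows, each a list of 3 entries, a list of its own where there are three numbers: the shift along the tool's x, y, z in cm, then the turn about the tool's z in rad, then the opening in per cent of the stroke, from 0 (shut) to 100 (fully open). A call has 1 to 5 rows; each row is the pose to reach, as a shift and turn from the pose commanded when the call began, along the tool's axes at that moment; what a row does not reach only later rows make up. A row lasts 1/8 s, in which the tool goes at most 62.5 mm and 10.7 degrees, less where a joint would pass 70% of its speed; a pose out of reach is approached as far as the arm can. A call with a gripper value outside its range is refused whole. The fingers move at their own pace and stop on an object; "newtons" is the grip in N (left out, the last holds). Time passes only in rows, so rows that repeat a pose let the fingers close. It gives the time, the measured TCP pose, the force and the opening at its end, in the units of the state.
- bot.read_state(): the state, without advancing time (a new reading comes with each control period).
- vision.read_camera(name): name is "scene" or "side" or "wrist"; returns (picture, depth): 384x512x3 uint8, red, green, blue; 384x512 float32, m along the optical axis (not along the pixel's ray), 0 where there is no reading.
- vision.camera_info(name): a dict with "fovy" (degrees; the focal length in pixels is half the picture's height over the tangent of half this angle, whatever the lens; pixels are square), "cx", "cy" (the principal point, pixels), "D" ([k1, k2, p1, p2, k3] as OpenCV has them; the pictures are not rectified), "R" (3x3) and "t" (3): a world point X has camera coordinates R X + t; the wrist camera has in their place "T_tool_cam" (4x4, takes a point from camera to tool coordinates, whose origin is the TCP and whose axes are the flange's). Camera axes: x right, y down, z forward; pixel columns grow to the right and rows downward; lengths in m; the calibration is good to about 2 mm. A picture is of the moment at which its call begins: read the wrist's pose just before it. camera_info takes no time and is no camera call.
- finish_job(): hands the job in, once; it reports no verdict.
Trained networks look in the newest picture that a camera, given by its name, has taken for a name from the list of things; names that differ only in an ending like _2 or _b are one class to them, and where a whole thing is asked for, a point or a joint stands for the part that bears it (a point fixed in the world has none). Each returns a list of dicts, best first, with "confidence" (0 to 1); they miss things now and then, are a little off and sometimes report something else, mostly with a low value. They report only what shows in the picture. A call takes as long as a camera call. They do not tell look-alikes from the thing itself.
- vision.boxes_of(query, camera): "pixel" ([row, column] in pixels, amid what is visible of it).
- vision.silhouettes(query, camera): "mask" (384x512 bool, what is visible of it) and "pixel" ([row, column] in pixels, amid what is visible of it).
The state is a dict: "time_s": time; "q": joint angles; "joint_vel": joint speeds; "tau": joint torques, N m; "tcp_pos": TCP position; "tcp_rot": TCP orientation; "contact_force": force on the tool from outside, world axes, zero at the start; "moment": the same for the moment, N m; "opening": opening from 0.0 (shut) to 1.0 (fully open).
Only numpy, scipy, OpenCV 4.12 (cv2) and the standard library are available. Lean on these libraries where they do the work, as an engineer would, in place of code of your own. Each camera call takes 0.05 s, during which the arm holds its last target.

## Working session

There is one attempt and no reset: what is moved stays moved. The work goes in short steps, Python scripts to look and compute and a tool call to move; the robot and the scene stay as the last step left them, time stands still between calls to the robot, and variables do not carry over. Pictures are saved under pics/ and viewed, and the job is handed in when it is done.

Besides the shell and the picture viewer there is one more tool, called after ">>>" as name(argument=value, ...), one argument or row to a line, values as JSON. play_rows: Moves the arm, as the interface text tells. Its arguments: {"type":"object","properties":{"motion":{"type":"array","items":{"type":"array"}},"newtons":{"type":"number"}},"required":["motion"]}

```bash
ls; mkdir -p pics; python3 - <<'E'
from plant import bot, vision
import cv2
print(bot.read_state())
for n in ["scene","side","wrist"]:
    p,d=vision.read_camera(n); cv2.imwrite(f"pics/{n}0.png",p[:,:,::-1]); i=vision.camera_info(n); print(n,i)
E
```

```text
pics
{'time_s': 0.0, 'q': array([-1.41652000e+00,  3.07554032e-01,  1.50767019e+00,  4.62346307e-05,
        1.32837331e+00, -7.35440657e-02]), 'joint_vel': array([ 0.0016318 ,  0.00127165, -0.00059713,  0.00087855, -0.00120567,
       -0.00031499]), 'tau': array([-1.52854613e-03, -4.57559144e+01, -2.51915342e+01, -3.96059331e-04,
        1.31379644e-02, -1.02751437e-05]), 'tcp_pos': array([ 0.12973216, -0.55949801,  0.24439306]), 'tcp_rot': array([-1.00253024e-03,  9.93519380e-01,  1.13658422e-01, -1.80361983e-05]), 'contact_force': array([0.54895266, 0.07877952, 0.27562248]), 'moment': array([-0.02313516,  0.05804185, -0.02287013]), 'opening': 1.002485627998916}
scene {'fovy': 50.460737773616046, 'cx': 256.5418595614066, 'cy': 190.55931574486777, 'D': array([-0.02315062,  0.        ,  0.        ,  0.        ,  0.        ]), 'R': array([[-0.76029324, -0.64949576,  0.01046177],
       [-0.38290186,  0.4350949 , -0.81491018],
       [ 0.52472884, -0.62357653, -0.57949284]]), 't': array([0.41859891, 0.25759349, 1.37462397])}
side {'fovy': 51.90782091134177, 'cx': 259.5580352303266, 'cy': 187.0149883860868, 'D': array([-0.06145816,  0.        ,  0.        ,  0.        ,  0.        ]), 'R': array([[ 0.89436643, -0.44693218,  0.01898221],
       [-0.14574008, -0.33123752, -0.93222397],
       [ 0.42292851,  0.83098336, -0.36138365]]), 't': array([-0.47061343,  0.17363706,  0.99205616])}
wrist {'fovy': 62.19240551569663, 'cx': 254.02020796604708, 'cy': 198.81081883623378, 'D': array([-0.02423806,  0.        ,  0.        ,  0.        ,  0.        ]), 'T_tool_cam': array([[-8.29284580e-04, -9.52988244e-01, -3.03006138e-01,
         7.74986096e-02],
       [ 9.99999641e-01, -7.36832200e-04, -4.19436577e-04,
        -3.94439224e-05],
       [ 1.76453447e-04, -3.03006377e-01,  9.52988512e-01,
        -1.28211978e-01],
       [ 0.00000000e+00,  0.00000000e+00,  0.00000000e+00,
         1.00000000e+00]])}
```

View pics/scene0.png

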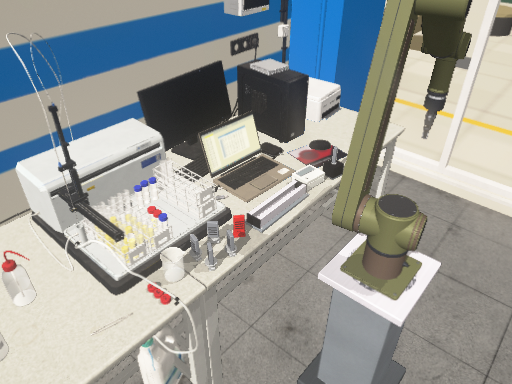

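View pics/side0.png

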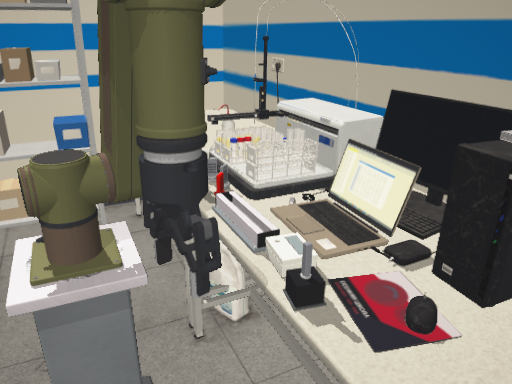

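View pics/wrist0.png

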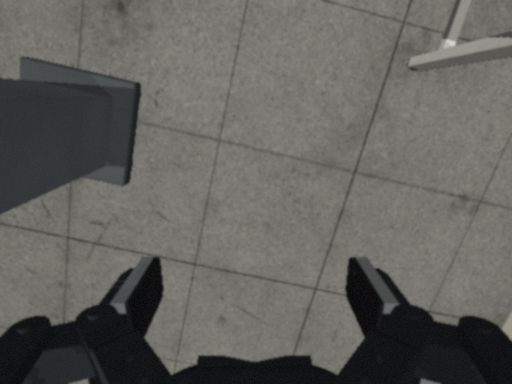

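The scene view shows four grey anchors near (243,195), (230,213), (257,210) and (243,231) in row/col order. The red look-alike is at (225,239), the strut near (203,275), the indicator at (175,310), the stand at (165,333) and the beaker at (262,173). Next I'll measure them.

```bash
cat > h.py <<'E'
from plant import bot, vision
import cv2, numpy as np
from scipy.spatial.transform import Rotation as Rn
def q2R(q): return Rn.from_quat([q[1],q[2],q[3],q[0]]).as_matrix()
def pose(st=None):
    st=st or bot.read_state(); return q2R(st['tcp_rot']),np.array(st['tcp_pos'])
def cam(name,st=None):
    i=vision.camera_info(name); f=192/np.tan(np.radians(i['fovy']/2))
    K=np.array([[f,0,i['cx']],[0,f,i['cy']],[0,0,1]])
    if name=='wrist':
        R,t=pose(st); T=i['T_tool_cam']; Rwc=R@T[:3,:3]; twc=R@T[:3,3]+t
        Rc=Rwc.T; tc=-Rc@twc
    else: Rc,tc=i['R'],i['t']
    return K,np.array(i['D']),Rc,tc
def rays(name,px,st=None):  # px Nx2 (row,col)
    K,D,Rc,tc=cam(name,st)
    u=cv2.undistortPoints(np.array(px,float)[:,::-1].reshape(-1,1,2),K,D).reshape(-1,2)
    d=np.c_[u,np.ones(len(u))]@Rc
    return -Rc.T@tc,d
def onplane(name,px,z,st=None):
    c,d=rays(name,px,st); s=(z-c[2])/d[:,2]; return c+d*s[:,None]
def unproj(name,px,dep,st=None):
    c,d=rays(name,px,st); return c+d*np.array(dep)[:,None]
def cloud(name,dep,st=None,mask=None):
    m=dep>0
    if mask is not None: m&=mask
    px=np.argwhere(m); return unproj(name,px,dep[m],st),px
def proj(name,X,st=None):
    K,D,Rc,tc=cam(name,st)
    p,_=cv2.projectPoints(np.array(X,float).reshape(-1,1,3),cv2.Rodrigues(Rc)[0],tc,K,D)
    return p.reshape(-1,2)[:,::-1]
def snap(name,fn=None,scale=1):
    st=bot.read_state(); p,d=vision.read_camera(name)
    if fn: cv2.imwrite('pics/'+fn,cv2.resize(p[:,:,::-1],None,fx=scale,fy=scale))
    return st,p,d
E
python3 - <<'E'
from h import *
st,p,d=snap('scene')
for q in ['anchor_0','beam','indicator','stand','stylus','beaker','usb_stick','tare_top']:
    for r in vision.silhouettes(q,'scene'):
        m=r['mask']
        P,px=cloud('scene',d,mask=m)
        print(q,round(r['confidence'],2),np.round(r['pixel']),m.sum(), np.round(np.median(P,0),3) if len(P) else '', np.round(np.percentile(P,2,axis=0),3),np.round(np.percentile(P,98,axis=0),3), p[m].mean(0).round())
cv2.imwrite('pics/crop.png',cv2.resize(p[140:300,140:350,::-1],None,fx=3.5,fy=3.5,interpolation=cv2.INTER_CUBIC))
E
```

```text
anchor_0 0.78 [232. 213.] 227 [0.512 0.285 0.052] [0.496 0.269 0.007] [0.528 0.299 0.092] [146. 146. 146.]
anchor_0 0.73 [262. 211.] 189 [0.424 0.38  0.033] [0.414 0.353 0.002] [0.451 0.39  0.091] [160. 160. 159.]
anchor_0 0.7 [226. 238.] 268 [0.466 0.2   0.047] [ 0.451  0.156 -0.002] [0.541 0.215 0.092] [196.  73.  69.]
anchor_0 0.56 [244. 229.] 181 [0.421 0.29  0.039] [0.41  0.271 0.004] [0.447 0.301 0.093] [150. 150. 149.]
anchor_0 0.56 [247. 196.] 196 [0.497 0.382 0.041] [0.485 0.362 0.004] [0.523 0.394 0.092] [131. 130. 129.]
beam 0.56 [205. 278.] 1485 [ 0.438 -0.001  0.03 ] [ 0.415 -0.172  0.004] [0.491 0.131 0.055] [174. 170. 171.]
indicator 0.83 [177. 306.] 525 [ 0.467 -0.251  0.047] [ 0.428 -0.382 -0.001] [ 0.564 -0.195  0.053] [218. 216. 210.]
indicator 0.56 [263. 211.] 193 [0.424 0.38  0.033] [0.414 0.352 0.003] [0.456 0.39  0.091] [159. 159. 158.]
stand 0.7 [170. 332.] 326 [ 0.422 -0.367  0.035] [ 0.398 -0.421 -0.002] [ 0.474 -0.35   0.059] [72. 69. 66.]
stylus 0.48 [157. 338.] 53 [ 0.431 -0.385  0.089] [ 0.428 -0.419  0.055] [ 0.44  -0.379  0.13 ] [139. 139. 140.]
beaker 0.77 [264. 173.] 688 [0.484 0.482 0.057] [0.462 0.447 0.002] [0.531 0.514 0.091] [226. 223. 214.]
usb_stick 0.43 [198. 222.] 33 [0.678 0.07  0.005] [ 0.665  0.053 -0.   ] [0.69  0.088 0.01 ] [185. 180. 175.]
```

View pics/crop.png

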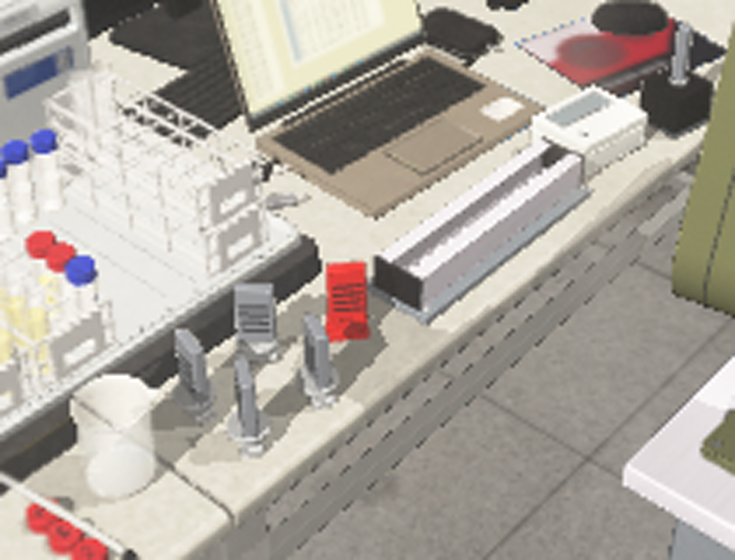

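The scene view and depth agree on all four grey anchors, and the red one at (0.47, 0.20) is excluded. I'll use the wrist camera to get finer poses.

```bash
cat >> h.py <<'E'
def go(x=None,y=None,z=None,psi=None,st=None):
    """tool-axis shift (cm) and turn to reach world pos / yaw of tool x axis"""
    R,t=pose(st); tgt=np.array([t[i] if v is None else v for i,v in enumerate((x,y,z))])
    d=R.T@(tgt-t)*100; cur=np.arctan2(R[1,0],R[0,0])
    tw=0 if psi is None else -((psi-cur+np.pi)%(2*np.pi)-np.pi)
    print('at',t.round(4),'psi',round(cur,4),'tilt',R[:,2].round(4),'shift cm',d.round(2),'turn',round(tw,4))
E
python3 -c "
from h import *
go(0.43,-0.30,0.30,0)"
```

```text
at [ 0.1298 -0.5602  0.2453] psi 0.2278 tilt [ 0. -0. -1.] shift cm [ 35.12 -18.57  -5.47] turn 0.2278
```

>>> play_rows(
  motion=[
    [[5,-3,-4],0.1,100],
    [[10,-6,-5.5],0.2,100],
    [[15.5,-8.5,-5.5],0.23,100],
    [[20.5,-11,-5.5],0.23,100],
    [[26,-13.6,-5.5],0.23,100],
  ],
)

```text
time_s: 1.23
tcp_pos: [0.3536, -0.3677, 0.3007]
tcp_rot: [0.0, 1.0, -0.001, 0.0]
contact_force: [0.6, -1.2, 0.3]
opening: 1.003
```

```bash
python3 - <<'E'
from h import *
go(0.45,-0.22,0.28,0)
E
```

```text
at [ 0.3536 -0.3677  0.3007] psi -0.0027 tilt [ 7.e-04 -9.e-04 -1.e+00] shift cm [  9.6  -14.8    2.07] turn -0.0027
```

>>> play_rows(
  motion=[
    [[4,-6,0],0,100],
    [[8,-12,1],0,100],
    [[9.6,-14.8,2],0,100],
    [[9.6,-14.8,2],0,100],
    [[9.6,-14.8,2],0,100],
  ],
)

```text
time_s: 1.85
tcp_pos: [0.4487, -0.2213, 0.2804]
tcp_rot: [0.0, 1.0, -0.001, -0.0]
contact_force: [0.7, -0.6, -0.4]
opening: 1.0
```

```bash
python3 - <<'E'
from h import *
st,p,d=snap('wrist','w1.png'); np.savez('w1.npz',p=p,d=d,pos=st['tcp_pos'],rot=st['tcp_rot'])
go(0.47,0.1,0.28,0,st)
E
```

```text
at [ 0.4487 -0.2213  0.2804] psi -0.0011 tilt [-2.e-04 -7.e-04 -1.e+00] shift cm [ 2.090e+00 -3.213e+01  2.000e-02] turn -0.0011
```

View pics/w1.png

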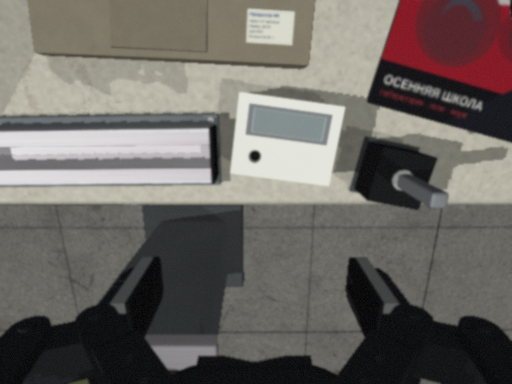

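The wrist view shows the strut's right end at (150,215), the indicator at (138,288) with its button hole at (156,254), and the stand and stylus at (175,400). Next I'll look over the beam.

>>> play_rows(
  motion=[
    [[2,-6,0],0,100],
    [[4,-12,0],0,100],
    [[7,-17.5,0],0,100],
    [[7,-20,0],0,100],
    [[7,-20,0],0,100],
  ],
)

```text
time_s: 2.52
tcp_pos: [0.5194, -0.0213, 0.2806]
tcp_rot: [0.0, 1.0, -0.001, 0.0]
contact_force: [0.3, -0.9, 0.5]
opening: 1.0
```

```bash
python3 - <<'E'
from h import *
st,p,d=snap('wrist','w2.png'); np.savez('w2.npz',p=p,d=d,pos=st['tcp_pos'],rot=st['tcp_rot'])
go(0.53,0.31,0.28,0,st)
E
```

```text
at [ 0.5194 -0.0213  0.2806] psi -0.0014 tilt [ 4.e-04 -2.e-04 -1.e+00] shift cm [  1.01 -33.13   0.05] turn -0.0014
```

View pics/w2.png

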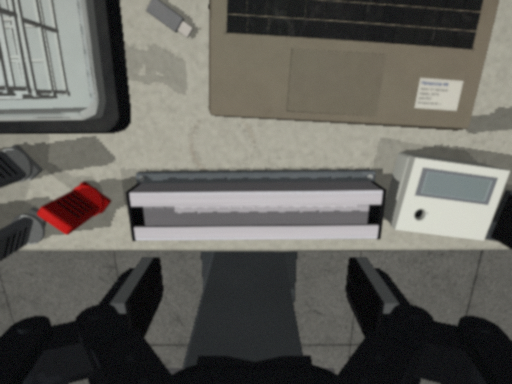

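The whole strut is visible at rows 185-240, cols 130-383. Next, the anchors.

>>> play_rows(
  motion=[
    [[0,-6,0],0,100],
    [[1,-12,0],0,100],
    [[1,-18,0],0,100],
    [[1,-24,0],0,100],
    [[1,-30,0],0,100],
  ],
)

```text
time_s: 3.2
tcp_pos: [0.5311, 0.2779, 0.2807]
tcp_rot: [0.0, 1.0, -0.003, 0.001]
contact_force: [0.7, -0.2, 0.6]
opening: 0.999
```

>>> play_rows(
  motion=[
    [[0,-3,0],0,100],
    [[0,-3,0],0,100],
    [[0,-3,0],0,100],
  ],
)

```text
time_s: 3.58
tcp_pos: [0.5306, 0.3064, 0.2803]
tcp_rot: [0.001, 1.0, -0.002, -0.0]
contact_force: [-0.2, -1.4, -0.7]
opening: 1.002
```

```bash
python3 - <<'E'
from h import *
st,p,d=snap('wrist','w3.png'); np.savez('w3.npz',p=p,d=d,pos=st['tcp_pos'],rot=st['tcp_rot'])
print(pose(st))
for r in vision.silhouettes('anchor_0','wrist'):
        m=r['mask']
        P,px=cloud('wrist',d,st,mask=m); col=p[m].mean(0).round()
        T=P[(P[:,2]>0.084)&(P[:,2]<0.1)]
        if len(T)>5:
            rc=cv2.minAreaRect((T[:,:2]*1000).astype(np.float32))
        else: rc=None
        print(round(r['confidence'],2),np.round(r['pixel']),m.sum(),col,len(T),T[:,2].max().round(4) if len(T) else '',rc)
E
```

```text
(array([[ 9.99990633e-01, -4.32815517e-03, -3.80717272e-05],
       [-4.32819891e-03, -9.99989870e-01, -1.23583046e-03],
       [-3.27224755e-05,  1.23598367e-03, -9.99999236e-01]]), array([0.53062124, 0.30643873, 0.28025705]))
0.77 [188. 197.] 1350 [84. 86. 86.] 500 0.0935 ((509.1562805175781, 375.4533996582031), (14.165596961975098, 39.42597961425781), 75.55419921875)
0.73 [237. 199.] 1250 [90. 92. 92.] 390 0.0934 ((439.2147216796875, 371.00726318359375), (13.213183403015137, 37.588951110839844), 55.384517669677734)
0.68 [179. 280.] 1228 [93. 94. 95.] 507 0.0939 ((519.2691040039062, 279.5928039550781), (40.6481819152832, 14.02575397491455), 38.714942932128906)
0.63 [241. 272.] 1333 [83. 85. 86.] 407 0.0939 ((432.81787109375, 282.06982421875), (13.364200592041016, 39.65443420410156), 63.56756591796875)
0.61 [211. 343.] 1277 [135.  27.  24.] 436 0.0939 ((471.93829345703125, 195.8931884765625), (40.91771697998047, 13.726378440856934), 51.24052047729492)
```

View pics/w3.png

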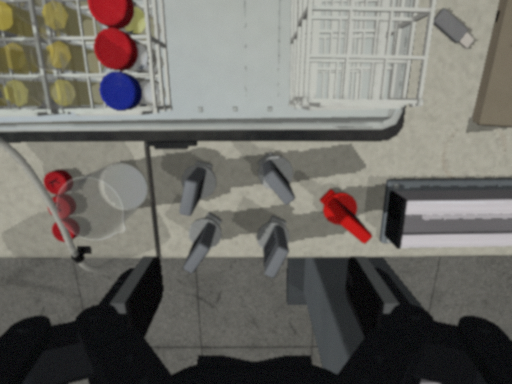

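```bash
python3 - <<'E'
from h import *
def ld(f):
    a=np.load(f); st=dict(tcp_pos=a['pos'],tcp_rot=a['rot']); return a['p'],a['d'],st
p,d,st=ld('w2.npz')
P,px=cloud('wrist',d,st)
def rect(P,lo,hi,xr,yr):
    m=(P[:,2]>lo)&(P[:,2]<hi)&(P[:,0]>xr[0])&(P[:,0]<xr[1])&(P[:,1]>yr[0])&(P[:,1]<yr[1])
    T=P[m]; print(len(T),T[:,2].mean().round(4),T[:,:2].min(0).round(4),T[:,:2].max(0).round(4),cv2.minAreaRect((T[:,:2]*1000).astype(np.float32))); return T
T=rect(P,0.049,0.06,(0.38,0.56),(-0.18,0.16))
# slot edges per y band
for y in np.arange(-0.14,0.15,0.04):
    b=T[abs(T[:,1]-y)<0.006][:,0]; b=np.sort(b); g=np.diff(b); k=g.argmax(); print(y.round(2),b[0].round(4),b[k].round(4),b[k+1].round(4),b[-1].round(4), 'mid',((b[k]+b[k+1])/2).round(4),((b[0]+b[-1])/2).round(4))
lo,hi=T[:,1].min(),T[:,1].max(); print('mid y',(lo+hi)/2,lo,hi)
p,d,st=ld('w1.npz')
P,px=cloud('wrist',d,st)
print('ind'); I=rect(P,0.047,0.056,(0.38,0.56),(-0.33,-0.185))
print('stand'); S=rect(P,0.051,0.06,(0.38,0.56),(-0.46,-0.335))
print('stylus'); S=rect(P,0.12,0.14,(0.35,0.56),(-0.46,-0.335))
print(onplane('wrist',[[156,254.5]],0.051,st))
E
```

```text
7657 0.0524 [ 0.4313 -0.1757] [0.4958 0.1301] ((463.2626953125, -22.840728759765625), (63.476402282714844, 305.8340148925781), 0.3184445798397064)
-0.14 0.4326 0.4509 0.4765 0.4949 mid 0.4637 0.4637
-0.1 0.4326 0.4507 0.4767 0.4943 mid 0.4637 0.4634
-0.06 0.4325 0.4505 0.477 0.4944 mid 0.4637 0.4634
-0.02 0.433 0.4503 0.4772 0.4939 mid 0.4637 0.4635
0.02 0.4315 0.4499 0.4758 0.4939 mid 0.4629 0.4627
0.06 0.4314 0.4494 0.4758 0.4936 mid 0.4626 0.4625
0.1 0.4317 0.4493 0.4758 0.4933 mid 0.4626 0.4625Traceback (most recent call last):
  File "<stdin>", line 12, in <module>
ValueError: attempt to get argmax of an empty sequence
```

```bash
python3 - <<'E'
from h import *
def ld(f):
    a=np.load(f); st=dict(tcp_pos=a['pos'],tcp_rot=a['rot']); return a['p'],a['d'],st
def rect(P,lo,hi,xr,yr):
    m=(P[:,2]>lo)&(P[:,2]<hi)&(P[:,0]>xr[0])&(P[:,0]<xr[1])&(P[:,1]>yr[0])&(P[:,1]<yr[1])
    T=P[m]; print(len(T),T[:,2].mean().round(4),T[:,:2].min(0).round(4),T[:,:2].max(0).round(4),cv2.minAreaRect((T[:,:2]*1000).astype(np.float32))); return T
p,d,st=ld('w1.npz')
P,px=cloud('wrist',d,st)
print('ind'); I=rect(P,0.047,0.056,(0.38,0.56),(-0.33,-0.185))
print('stand'); S=rect(P,0.051,0.059,(0.38,0.56),(-0.46,-0.335))
print('stylus'); S=rect(P,0.12,0.14,(0.35,0.56),(-0.46,-0.335))
print(onplane('wrist',[[156,254.5]],0.051,st))
E
```

```text
ind
8100 0.0498 [ 0.4288 -0.3191] [ 0.5312 -0.1948] ((480.213623046875, -256.8466796875), (115.72733306884766, 89.52696990966797), 82.31495666503906)
stand
2438 0.0556 [ 0.4005 -0.4281] [ 0.4744 -0.3529] ((437.0850524902344, -390.00445556640625), (65.1707763671875, 63.8594856262207), 78.73611450195312)
stylus
451 0.1319 [ 0.4302 -0.3979] [ 0.4459 -0.3814] ((438.036376953125, -389.6527099609375), (16.529176712036133, 15.766847610473633), 89.9411392211914)
[[ 0.46326343 -0.2218693   0.051     ]]
```

```bash
python3 - <<'E'
from h import *
go(0.4328,0.2821,0.14,np.radians(-26.4))
E
```

```text
at [0.5305 0.3064 0.2805] psi -0.0049 tilt [ 1.e-04 -7.e-04 -1.e+00] shift cm [-9.75  2.47 14.05] turn 0.4559
```

>>> play_rows(
  motion=[
    [[-3,0.8,4],0.15,50],
    [[-6,1.6,8],0.3,50],
    [[-9.8,2.5,12],0.45,50],
    [[-9.8,2.5,14],0.456,50],
    [[-9.8,2.5,14],0.456,50],
  ],
)

```text
time_s: 4.3
tcp_pos: [0.4308, 0.282, 0.1394]
tcp_rot: [0.001, 0.974, -0.228, -0.001]
contact_force: [1.1, 0.3, 0.5]
opening: 0.502
```

```bash
cat > anc.py <<'E'
from h import *
def anchors(fn=None,zlo=0.084,zhi=0.1):
    st,p,d=snap('wrist',fn)
    out=[]
    for r in vision.silhouettes('anchor_0','wrist'):
        m=r['mask']; P,px=cloud('wrist',d,st,mask=m); col=p[m].mean(0)
        T=P[(P[:,2]>zlo)&(P[:,2]<zhi)]
        if len(T)<8: print('few',r['confidence'],r['pixel'],np.median(P,0)); continue
        (c,s,a)=cv2.minAreaRect((T[:,:2]*1000).astype(np.float32))
        if s[1]>s[0]: a+=90
        a=(a+90)%180-90
        print('red' if col[0]>1.5*col[1] else 'grey',round(r['confidence'],2),'c',np.round(c,1),'s',np.round(s,1),'long deg',round(a,1),'px',np.round(r['pixel']))
    return st
if __name__=='__main__':
    import sys
    st=anchors(sys.argv[1] if len(sys.argv)>1 else None); go(st=st)
E
python3 anc.py w4.png
```

```text
grey 0.79 c [518.9 280.1] s [40.4 14.2] long deg 38.3 px [ 89. 199.]
red 0.75 c [471.8 196.3] s [39.7 14.3] long deg 50.0 px [103. 342.]
grey 0.66 c [439.1 370.4] s [14.  37.6] long deg -34.9 px [244. 142.]
grey 0.57 c [432.7 281.4] s [13.9 39.7] long deg -25.7 px [199. 254.]
grey 0.57 c [508.  375.1] s [14.4 40. ] long deg -14.3 px [176.  82.]
at [0.4308 0.282  0.1394] psi -0.4596 tilt [-0.0026 -0.0017 -1.    ] shift cm [0. 0. 0.] turn 0
```

View pics/w4.png

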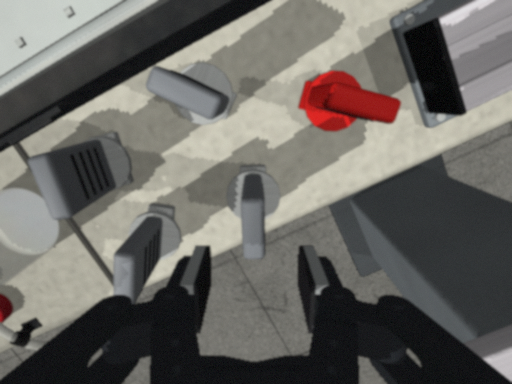

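>>> play_rows(
  motion=[
    [[0.2,0,3],0,50],
    [[0.2,0,6],0,50],
    [[0.2,0,7],0,50],
    [[0.2,0,7],0,10],
    [[0.2,0,7],0,10],
  ],
  newtons=60,
)

```text
time_s: 5.03
tcp_pos: [0.4347, 0.2834, 0.0715]
tcp_rot: [-0.001, 0.974, -0.227, 0.001]
contact_force: [0.1, 0.1, -2.5]
opening: 0.15
```

>>> play_rows(
  motion=[
    [[0,0,0],0,0],
    [[0,0,0],0,0],
    [[0,0,0],0,0],
  ],
)

```text
time_s: 5.4
tcp_pos: [0.4346, 0.2834, 0.0713]
tcp_rot: [-0.001, 0.974, -0.227, 0.001]
contact_force: [0.6, -1.1, 6.1]
opening: 0.152
```

>>> play_rows(
  motion=[
    [[0,0,-3],0,0],
    [[0,0,-7],0,0],
    [[0,0,-12],-0.15,0],
    [[0,0,-14],-0.3,0],
    [[0,0,-14],-0.45,0],
  ],
)

```text
time_s: 6.02
tcp_pos: [0.4342, 0.2835, 0.2123]
tcp_rot: [-0.001, 1.0, -0.002, 0.002]
contact_force: [0.2, 0.4, -2.1]
opening: 0.155
```

```bash
python3 - <<'E'
from h import *
snap('wrist','w5.png')
go(0.4638,-0.128,0.20,np.radians(90.3))
E
```

```text
at [0.4335 0.2831 0.2112] psi 0.0012 tilt [ 1.e-03  8.e-04 -1.e+00] shift cm [ 2.99 41.11  1.09] turn -1.5749
```

View pics/w5.png

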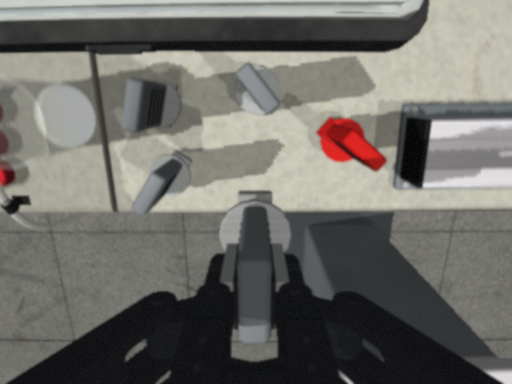

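The anchor is held vertically in the jaws. Carrying it to the strut.

>>> play_rows(
  motion=[
    [[1,5,0],-0.18,0],
    [[2,11,0],-0.36,0],
    [[3,17,0],-0.54,0],
    [[3,23,0],-0.72,0],
    [[3,29,0],-0.9,0],
  ],
)

```text
time_s: 6.7
tcp_pos: [0.4612, 0.0166, 0.2096]
tcp_rot: [-0.0, 0.917, 0.399, -0.001]
contact_force: [0.8, 0.4, -2.1]
opening: 0.158
```

```bash
python3 - <<'E'
from h import *
go(0.4638,-0.128,0.15,np.radians(90.3))
E
```

```text
at [0.4612 0.0166 0.2096] psi 0.8205 tilt [-1.6e-03  3.0e-04 -1.0e+00] shift cm [-10.39  10.06   5.96] turn -0.7555
```

>>> play_rows(
  motion=[
    [[-3,2.5,0],-0.17,0],
    [[-6,5,0],-0.34,0],
    [[-9.5,7.5,0],-0.51,0],
    [[-9.5,7.5,0],-0.675,0],
    [[-9.5,7.5,2],-0.675,0],
  ],
)

```text
time_s: 7.32
tcp_pos: [0.4522, -0.1034, 0.1906]
tcp_rot: [0.001, 0.735, 0.678, 0.001]
contact_force: [0.6, 0.7, -3.4]
opening: 0.159
```

>>> play_rows(
  motion=[
    [[0,0,2],0,0],
    [[0,0,4],0,0],
    [[0,0,4],0,0],
    [[0,0,4],0,0],
  ],
)

```text
time_s: 7.82
tcp_pos: [0.4518, -0.1025, 0.1505]
tcp_rot: [-0.0, 0.735, 0.679, -0.0]
contact_force: [-0.5, -0.1, -1.0]
opening: 0.155
```

```bash
python3 - <<'E'
from h import *
st,p,d=snap('wrist','w6.png')
go(0.4638,-0.128,0.125,np.radians(90.3),st)
P,px=cloud('wrist',d,st)
# slot edges seen now
m=(abs(P[:,2]-0.053)<0.006)
T=P[m]
for y in np.arange(-0.10,0.10,0.03):
    b=np.sort(T[(abs(T[:,1]-y)<0.006)&(T[:,0]>.42)&(T[:,0]<.51)][:,0])
    if len(b)<20: continue
    g=np.diff(b);k=g.argmax(); print(y.round(2),len(b),b[[0,k,k+1,-1]].round(4),((b[k]+b[k+1])/2).round(4))
E
```

```text
at [ 0.4518 -0.1025  0.1505] psi 1.4916 tilt [-2.e-04  2.e-04 -1.e+00] shift cm [-2.45  1.4   2.55] turn -0.0845
-0.1 448 [0.4325 0.4396 0.4763 0.4932] 0.4579
-0.07 810 [0.4321 0.4502 0.4755 0.4934] 0.4629
-0.04 918 [0.4319 0.45   0.4753 0.4928] 0.4626
-0.01 1034 [0.4315 0.4497 0.475  0.4932] 0.4624
0.02 1174 [0.4313 0.4495 0.4749 0.493 ] 0.4622
```

View pics/w6.png

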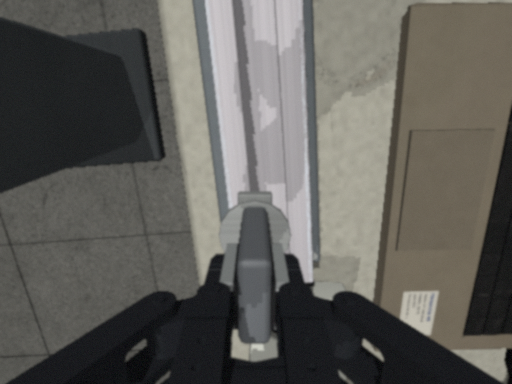

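>>> play_rows(
  motion=[
    [[-2.4,1.4,0],-0.085,0],
    [[-2.4,1.4,1],-0.085,0],
    [[-2.4,1.4,2],-0.085,0],
    [[-2.4,1.4,2],-0.085,0],
  ],
)

```text
time_s: 8.38
tcp_pos: [0.4623, -0.1266, 0.1293]
tcp_rot: [-0.002, 0.705, 0.709, -0.001]
contact_force: [0.2, 0.2, -2.1]
opening: 0.154
```

```bash
python3 - <<'E'
from h import *
st,p,d=snap('wrist','w7.png')
go(0.4634,-0.128,0.1063,np.radians(90.35),st)
snap('scene')
E
```

```text
at [ 0.4623 -0.1266  0.1293] psi 1.5771 tilt [-0.003   0.0013 -1.    ] shift cm [-0.14  0.12  2.3 ] turn 0.0002
```

View pics/w7.png

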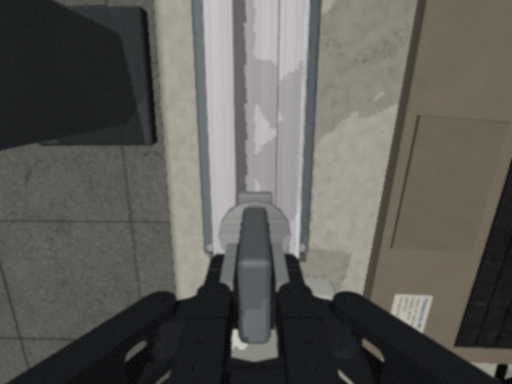

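>>> play_rows(
  motion=[
    [[-0.1,0.1,0.3],0,0],
    [[-0.1,0.1,0.8],0,0],
    [[-0.1,0.1,1.2],0,0],
    [[-0.1,0.1,1.2],0,0],
  ],
)

```text
time_s: 8.98
tcp_pos: [0.4646, -0.1284, 0.118]
tcp_rot: [-0.0, 0.705, 0.709, -0.0]
contact_force: [-0.3, 0.9, -2.7]
opening: 0.151
```

>>> play_rows(
  motion=[
    [[0,0,0.4],0,0],
    [[0,0,0.8],0,0],
    [[0,0,1.15],0,0],
    [[0,0,1.15],0,0],
  ],
)

```text
time_s: 9.48
tcp_pos: [0.4647, -0.1285, 0.1065]
tcp_rot: [-0.0, 0.705, 0.709, -0.0]
contact_force: [-0.2, -0.4, -2.6]
opening: 0.154
```

>>> play_rows(
  motion=[
    [[0,0,0.15],0,0],
    [[0,0,0.15],0,0],
  ],
)

```text
time_s: 9.72
tcp_pos: [0.465, -0.1286, 0.1063]
tcp_rot: [0.0, 0.705, 0.709, 0.0]
contact_force: [-1.8, 1.0, 8.3]
opening: 0.152
```

Seated: contact at z = 0.1063, as predicted. Now the quarter turn.

>>> play_rows(
  motion=[
    [[0,0,-0.2],0.18,0],
    [[0,0,-0.2],0.36,0],
    [[0,0,-0.2],0.54,0],
    [[0,0,-0.2],0.72,0],
    [[0,0,-0.2],0.9,0],
  ],
)

```text
time_s: 10.35
tcp_pos: [0.4648, -0.1286, 0.1073]
tcp_rot: [0.0, 0.944, 0.329, 0.0]
contact_force: [0.4, -0.9, -1.6]
opening: 0.154
```

>>> play_rows(
  motion=[
    [[0,0,0],0.18,0],
    [[0,0,0],0.36,0],
    [[0,0,0],0.54,0],
    [[0,0,0],0.672,0],
    [[0,0,0],0.672,0],
  ],
)

```text
time_s: 10.98
tcp_pos: [0.4648, -0.1285, 0.1072]
tcp_rot: [-0.0, 1.0, 0.003, 0.0]
contact_force: [0.2, -0.5, -2.7]
opening: 0.155
```

```bash
python3 - <<'E'
from h import *
go(0.4634,-0.128,0.1063,np.radians(0.35))
E
```

```text
at [ 0.4648 -0.1285  0.1072] psi 0.0067 tilt [ 0.e+00  1.e-04 -1.e+00] shift cm [-0.14 -0.05  0.09] turn 0.0006
```

>>> play_rows(
  motion=[
    [[0,0,0.1],0,0],
    [[0,0,0.1],0,38],
    [[0,0,0.1],0,38],
    [[0,0,-2],0,38],
    [[0,0,-6],0,38],
  ],
)

```text
time_s: 11.6
tcp_pos: [0.4636, -0.1281, 0.1667]
tcp_rot: [-0.001, 1.0, 0.003, -0.002]
contact_force: [0.7, -0.9, -0.3]
opening: 0.378
```

```bash
python3 - <<'E'
from h import *
st,p,d=snap('wrist','w8.png')
go(0.4335,0.33,0.25,0,st)
E
```

```text
at [ 0.4636 -0.1281  0.1667] psi 0.0058 tilt [-0.0038  0.0014 -1.    ] shift cm [ -2.78 -45.84  -8.25] turn 0.0058
```

View pics/w8.png

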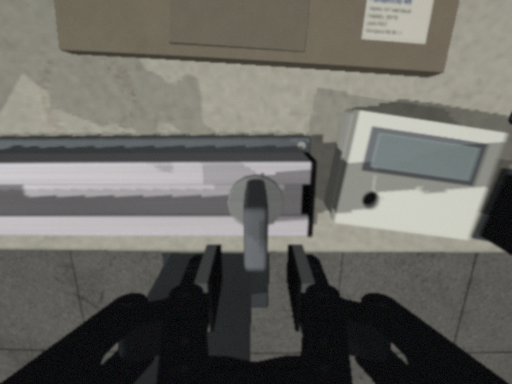

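The first anchor is seated square. Going back for the next one, with a fresh look in case something has been knocked.

>>> play_rows(
  motion=[
    [[0,-4,-4],0,50],
    [[0,-10,-6],0,50],
    [[0,-16,-6],0,50],
    [[1,-22,-6],0,50],
    [[1,-28,-6],0,50],
  ],
)

```text
time_s: 12.28
tcp_pos: [0.4741, 0.1536, 0.2279]
tcp_rot: [-0.0, 1.0, 0.003, 0.001]
contact_force: [1.0, -0.2, -0.2]
opening: 0.496
```

>>> play_rows(
  motion=[
    [[1,-6,0],0,50],
    [[2,-12,0],0,50],
    [[2,-16,0],0,50],
    [[2,-16,0],0,50],
  ],
)

```text
time_s: 12.78
tcp_pos: [0.4925, 0.3148, 0.227]
tcp_rot: [-0.001, 1.0, 0.005, 0.0]
contact_force: [0.1, -0.8, 0.3]
opening: 0.503
```

```bash
python3 anc.py w9.png; python3 -c "
from h import *
go(0.4392,0.3707,0.14,np.radians(-34.7))"
```

```text
grey 0.97 c [509.2 375.4] s [14.3 39.3] long deg -14.3 px [162. 193.]
grey 0.96 c [439.1 370.8] s [13.8 37.3] long deg -34.9 px [222. 198.]
grey 0.83 c [519.6 280.8] s [39.4 13.7] long deg 38.5 px [154. 292.]
red 0.69 c [472.  196.3] s [40.7 14.1] long deg 49.9 px [199. 368.]
at [0.4925 0.3148 0.227 ] psi 0.0097 tilt [ 5.0e-04  1.1e-03 -1.0e+00] shift cm [0. 0. 0.] turn 0
at [0.4921 0.3116 0.227 ] psi 0.0069 tilt [-4.e-04 -9.e-04 -1.e+00] shift cm [-5.25 -5.95  8.7 ] turn 0.6125
```

>>> play_rows(
  motion=[
    [[-2,-2,2],0.18,50],
    [[-4,-4,4],0.36,50],
    [[-5.3,-6,6],0.54,50],
    [[-5.3,-6,8.7],0.612,50],
    [[-5.3,-6,8.7],0.612,50],
  ],
)

```text
time_s: 13.5
tcp_pos: [0.4494, 0.3488, 0.137]
tcp_rot: [-0.012, 0.959, -0.283, -0.017]
contact_force: [1.1, -1.3, 0.0]
opening: 0.497
```

```bash
python3 -c "
from h import *
go(0.4392,0.3707,0.07,np.radians(-34.8))"
```

```text
at [0.4494 0.3488 0.137 ] psi -0.573 tilt [-0.0249  0.0324 -0.9992] shift cm [-1.79 -1.2   6.79] turn 0.0344
```

>>> play_rows(
  motion=[
    [[0,0,0],0,50],
    [[0,0,0],0,50],
  ],
)

```text
time_s: 13.75
tcp_pos: [0.4515, 0.3523, 0.1402]
tcp_rot: [-0.015, 0.959, -0.282, -0.014]
contact_force: [0.2, 1.0, -0.2]
opening: 0.499
```

```bash
python3 -c "
from h import *
go(0.4392,0.3707,0.07,np.radians(-34.8)); print(bot.read_state())"
```

```text
at [0.4515 0.3523 0.1402] psi -0.5706 tilt [-0.0183  0.0373 -0.9991] shift cm [-1.78 -0.73  7.1 ] turn 0.0368
{'time_s': 13.75, 'q': array([0.56290208, 0.39836734, 1.65795625, 0.04678552, 1.08129689,
       2.68274651]), 'joint_vel': array([ 0.00797421,  0.00010834,  0.0030379 ,  0.00173899, -0.00107692,
        0.00066276]), 'tau': array([-1.85215012e-01, -4.72061670e+01, -2.09737623e+01,  2.05318630e-01,
        7.79176393e-03, -1.13281421e-03]), 'tcp_pos': array([0.45154734, 0.35225891, 0.14018774]), 'tcp_rot': array([-0.0153082 ,  0.95931879, -0.28156073, -0.01402389]), 'contact_force': array([ 0.22153616,  0.9999562 , -0.17653334]), 'moment': array([ 0.01379316, -0.06730698, -0.03726584]), 'opening': 0.49858637535400635}
```

Joint 6 reached its limit, so I'll use the half-turn grasp instead and rotate back the other way.

>>> play_rows(
  motion=[
    [[0,0,-2],-0.18,50],
    [[0,0,-4],-0.36,50],
    [[0,0,-6],-0.54,50],
    [[0,0,-6],-0.72,50],
    [[0,0,-6],-0.9,50],
  ],
)

```text
time_s: 14.38
tcp_pos: [0.4523, 0.3504, 0.2004]
tcp_rot: [-0.02, 0.986, 0.167, -0.006]
contact_force: [-1.1, -0.3, -0.4]
opening: 0.5
```

```bash
sed -i "s/    print('at',t/    print('q6',(st or bot.read_state())['q'][5] if 'q' in (st or bot.read_state()) else '', 'at',t/" h.py; python3 -c "
from h import *
go(0.4392,0.3707,0.14,np.radians(145.2))"
```

```text
q6 1.7792056565401955 at [0.4523 0.3504 0.2004] psi 0.3359 tilt [-0.018   0.0375 -0.9991] shift cm [-0.54 -2.1   6.14] turn -2.1983
```

>>> play_rows(
  motion=[
    [[0,0,0],-0.18,50],
    [[0,0,0],-0.36,50],
    [[0,0,0],-0.54,50],
    [[0,0,0],-0.72,50],
    [[0,0,0],-0.9,50],
  ],
)

```text
time_s: 15.0
tcp_pos: [0.4521, 0.3503, 0.1999]
tcp_rot: [-0.021, 0.815, 0.579, 0.003]
contact_force: [-0.2, 0.6, 0.8]
opening: 0.499
```

>>> play_rows(
  motion=[
    [[0,0,0],-0.18,50],
    [[0,0,0],-0.36,50],
    [[0,0,0],-0.54,50],
    [[0,0,0],-0.72,50],
    [[0,0,0],-0.9,50],
  ],
)

```text
time_s: 15.62
tcp_pos: [0.4522, 0.3503, 0.1999]
tcp_rot: [-0.017, 0.482, 0.876, 0.012]
contact_force: [-0.4, 0.1, 0.3]
opening: 0.501
```

```bash
python3 -c "
from h import *
go(0.4392,0.3707,0.14,np.radians(145.2)); print(bot.read_state()['q'])"
```

```text
q6 -0.02077851583159282 at [0.4522 0.3503 0.1999] psi 2.1359 tilt [-0.0187  0.037  -0.9991] shift cm [ 2.17 -0.03  6.09] turn -0.3984
[ 0.55937369  0.33723347  1.5836258   0.04400926  1.2173225  -0.02077852]
```

The tool now carries a permanent tilt of about 2.4° from the limit clip. The slot clearance of 2 mm over an 18 mm depth tolerates that, so I'll compensate and carry on.

>>> play_rows(
  motion=[
    [[1,0,2],-0.18,50],
    [[2.2,0,4],-0.36,50],
    [[2.2,0,6.1],-0.398,50],
    [[2.2,0,6.1],-0.398,50],
  ],
)

```text
time_s: 16.12
tcp_pos: [0.438, 0.3704, 0.1381]
tcp_rot: [-0.016, 0.302, 0.953, 0.013]
contact_force: [-0.0, -0.4, -0.2]
opening: 0.5
```

```bash
python3 anc.py w10.png; python3 -c "
from h import *
go(0.4392,0.3707,0.07,np.radians(145.2)); print(bot.read_state()['q'])"
```

```text
grey 0.85 c [436.5 372.8] s [14.  38.6] long deg -34.7 px [206. 253.]
few 0.84 [332.6, 226.6] [0.51251769 0.28753037 0.03298664]
few 0.59 [356.0, 94.1] [0.4615167  0.19575449 0.05339452]
q6 -0.3759343500900795 at [0.438  0.3704 0.1381] psi 2.5278 tilt [-0.0224  0.0346 -0.9991] shift cm [0. 0. 0.] turn 0
q6 -0.3756633980256002 at [0.4394 0.3711 0.1397] psi 2.5271 tilt [-0.0194  0.0367 -0.9991] shift cm [-0.26 -0.17  6.96] turn -0.0071
[ 0.60210317  0.40174142  1.65353133  0.04669492  1.08194684 -0.3756634 ]
```

View pics/w10.png

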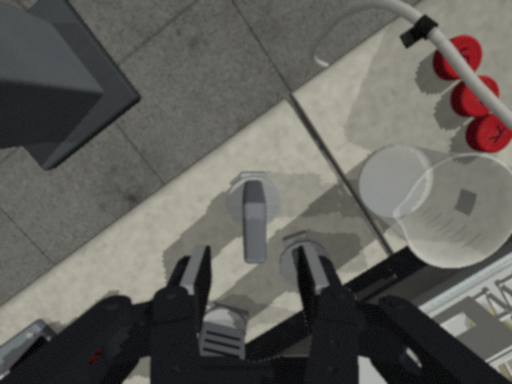

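```bash
python3 -c "
from h import *
go(0.4378,0.3718,0.071,np.radians(145.2))"
```

```text
q6 -0.3756633980256002 at [0.4394 0.3711 0.1397] psi 2.5271 tilt [-0.0194  0.0367 -0.9991] shift cm [-0.08 -0.16  6.87] turn -0.0071
```

>>> play_rows(
  motion=[
    [[0,0,0],0,40],
    [[-0.1,-0.15,3],0,40],
    [[-0.1,-0.15,6],0,40],
    [[-0.1,-0.15,6.9],0,40],
    [[-0.1,-0.15,6.9],0,40],
  ],
)

```text
time_s: 16.85
tcp_pos: [0.4377, 0.3713, 0.0699]
tcp_rot: [-0.015, 0.302, 0.953, 0.014]
contact_force: [-0.3, -0.7, -0.6]
opening: 0.399
```

>>> play_rows(
  motion=[
    [[0,0,0],0,0],
    [[0,0,0],0,0],
    [[0,0,0],0,0],
    [[0,0,0],0,0],
  ],
)

```text
time_s: 17.35
tcp_pos: [0.4382, 0.3716, 0.071]
tcp_rot: [-0.014, 0.302, 0.953, 0.015]
contact_force: [-0.3, -1.6, 7.3]
opening: 0.155
```

>>> play_rows(
  motion=[
    [[0,0,-3],0,0],
    [[0,0,-7],0.1,0],
    [[0,0,-12],0.28,0],
    [[0,0,-14],0.46,0],
    [[0,0,-14],0.64,0],
  ],
)

```text
time_s: 17.98
tcp_pos: [0.4415, 0.367, 0.2122]
tcp_rot: [-0.018, 0.589, 0.808, 0.011]
contact_force: [0.3, -0.7, -2.7]
opening: 0.152
```

>>> play_rows(
  motion=[
    [[0,0,0],0.16,0],
    [[0,0,0],0.32,0],
    [[0,0,0],0.32,0],
    [[0,0,0],0.32,0],
  ],
)

```text
time_s: 18.48
tcp_pos: [0.4402, 0.3662, 0.2094]
tcp_rot: [-0.02, 0.707, 0.707, 0.005]
contact_force: [0.2, -0.5, -2.8]
opening: 0.155
```

```bash
python3 -c "
from h import *
go(0.4642,-0.058,0.21,np.radians(90.3)); print(bot.read_state()['q'])"
```

```text
q6 0.5811308852827486 at [0.4402 0.3662 0.2094] psi 1.5694 tilt [-0.0208  0.0359 -0.9991] shift cm [-42.39   2.43  -1.63] turn -0.0067
[0.59420151 0.32998691 1.56855653 0.04374095 1.24049678 0.58113089]
```

>>> play_rows(
  motion=[
    [[-6,0.5,-0.2],0,0],
    [[-12,1,-0.4],0,0],
    [[-18,2,-0.8],0,0],
    [[-24,2.4,-1],0,0],
    [[-30,2.4,-1.1],0,0],
  ],
)

```text
time_s: 19.1
tcp_pos: [0.464, 0.0641, 0.2096]
tcp_rot: [-0.019, 0.707, 0.706, 0.006]
contact_force: [0.7, 0.4, -1.0]
opening: 0.156
```

>>> play_rows(
  motion=[
    [[-6,0,0],-0.007,0],
    [[-11,0,0],-0.007,0],
    [[-12.4,0,0],-0.007,0],
    [[-12.4,0,3],-0.007,0],
    [[-12.4,0,5],-0.007,0],
  ],
)

```text
time_s: 19.73
tcp_pos: [0.4616, -0.0558, 0.1542]
tcp_rot: [-0.02, 0.705, 0.708, 0.006]
contact_force: [-0.8, -0.1, -2.3]
opening: 0.152
```

>>> play_rows(
  motion=[
    [[0,0,1],0,0],
    [[0,0,1],0,0],
    [[0,0,1],0,0],
  ],
)

```text
time_s: 20.1
tcp_pos: [0.4624, -0.0556, 0.1456]
tcp_rot: [-0.019, 0.705, 0.708, 0.006]
contact_force: [0.6, -0.6, -1.9]
opening: 0.156
```

```bash
python3 - <<'E'
from h import *
st,p,d=snap('wrist','w11.png')
go(0.4642,-0.058,0.127,np.radians(90.3)); print(bot.read_state()['q'])
P,px=cloud('wrist',d,st)
T=P[(abs(P[:,2]-0.053)<0.006)]
for y in np.arange(-0.04,0.10,0.03):
    b=np.sort(T[(abs(T[:,1]-y)<0.006)&(T[:,0]>.42)&(T[:,0]<.51)][:,0])
    if len(b)<20: continue
    g=np.diff(b);k=g.argmax(); print(y.round(2),len(b),b[[0,k,k+1,-1]].round(4),((b[k]+b[k+1])/2).round(4))
E
```

```text
q6 -0.25594810752451636 at [ 0.4625 -0.0557  0.1457] psi 1.5745 tilt [-0.0188  0.0356 -0.9992] shift cm [-0.3   0.21  1.86] turn -0.0016
[-0.23393814  0.27455719  1.84973944  0.03501596  1.04410782 -0.25594811]
-0.04 742 [0.4318 0.4496 0.4758 0.4931] 0.4627
-0.01 864 [0.432  0.4497 0.4757 0.493 ] 0.4627
0.02 1002 [0.4313 0.4494 0.4751 0.4928] 0.4622
0.05 1098 [0.4311 0.4491 0.4746 0.4926] 0.4619
0.08 1062 [0.4307 0.4488 0.4745 0.4925] 0.4616
```

View pics/w11.png

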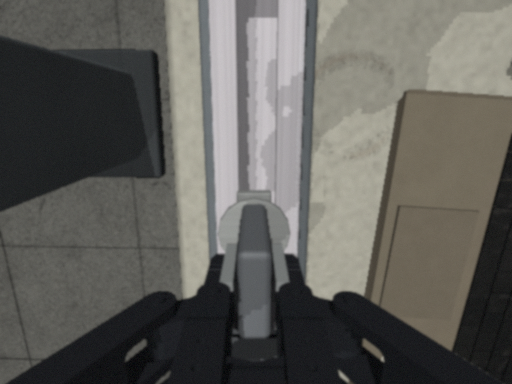

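>>> play_rows(
  motion=[
    [[-0.25,0.2,1],0,0],
    [[-0.25,0.2,1.7],0,0],
    [[-0.25,0.2,2.3],0,0],
    [[-0.25,0.2,2.8],0,0],
    [[-0.25,0.2,2.8],0,0],
  ],
)

```text
time_s: 20.78
tcp_pos: [0.4627, -0.0572, 0.1163]
tcp_rot: [-0.02, 0.706, 0.708, 0.005]
contact_force: [-0.3, 0.0, -2.4]
opening: 0.16
```

>>> play_rows(
  motion=[
    [[0,0.05,0.5],0,0],
    [[0,0.05,0.9],0,0],
    [[0,0.05,1],0,0],
    [[0,0.05,1.0],0,0],
  ],
)

```text
time_s: 21.28
tcp_pos: [0.4634, -0.0569, 0.1068]
tcp_rot: [-0.02, 0.706, 0.708, 0.005]
contact_force: [-0.0, 0.4, -2.2]
opening: 0.155
```

>>> play_rows(
  motion=[
    [[0,0,0],0.18,0],
    [[0,0,0],0.36,0],
    [[0,0,0],0.54,0],
    [[0,0,0],0.72,0],
    [[0,0,0],0.9,0],
  ],
)

```text
time_s: 21.9
tcp_pos: [0.4638, -0.0569, 0.107]
tcp_rot: [-0.02, 0.945, 0.328, -0.003]
contact_force: [-0.3, 0.6, -0.4]
opening: 0.156
```

>>> play_rows(
  motion=[
    [[0,0,0],0.18,0],
    [[0,0,0],0.36,0],
    [[0,0,0],0.54,0],
    [[0,0,0],0.67,0],
    [[0,0,0],0.67,0],
  ],
)

```text
time_s: 22.52
tcp_pos: [0.4641, -0.057, 0.1072]
tcp_rot: [-0.018, 1.0, 0.003, -0.009]
contact_force: [1.2, -0.1, 1.6]
opening: 0.153
```

```bash
python3 - <<'E'
from h import *
go(0.464,-0.058,0.107,np.radians(0.35)); print(bot.read_state()['q'])
E
```

```text
q6 1.3071212828117074 at [ 0.4641 -0.057   0.1072] psi 0.006 tilt [-0.019   0.0357 -0.9992] shift cm [-0.01  0.1   0.02] turn -0.0001
[-0.23578996  0.3299064   1.89337003  0.03729813  0.94545873  1.30712128]
```

>>> play_rows(
  motion=[
    [[0,0,0],0,38],
    [[0,0,0],0,38],
    [[0,0,-2],0,38],
    [[0,0,-6],0,38],
    [[0,0,-10],0,38],
  ],
)

```text
time_s: 23.15
tcp_pos: [0.465, -0.0605, 0.2074]
tcp_rot: [-0.018, 1.0, 0.002, -0.011]
contact_force: [0.1, -0.3, 0.2]
opening: 0.379
```

```bash
python3 - <<'E'
from h import *
st,p,d=snap('wrist','w12.png')
go(0.5,0.33,0.22,0,st)
E
```

```text
q6 1.3116383463068289 at [ 0.465  -0.0605  0.2074] psi 0.0054 tilt [-0.0219  0.0361 -0.9991] shift cm [  3.69 -39.05   0.08] turn 0.0054
```

View pics/w12.png

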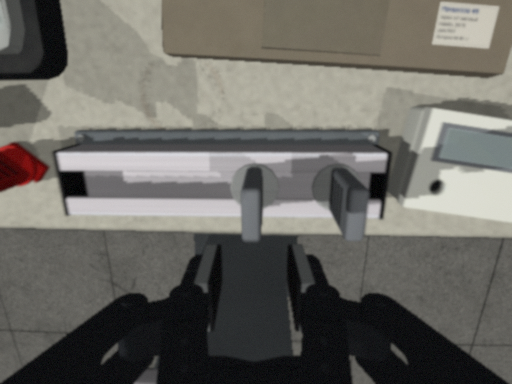

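Two are seated. Next is the anchor near (0.518, 0.280).

```bash
python3 - <<'E'
from h import *
go(0.518,0.28,0.2,np.radians(38.5))
E
```

```text
q6 1.3116716158966493 at [ 0.4684 -0.0614  0.2127] psi 0.0054 tilt [-0.0121  0.0338 -0.9994] shift cm [  5.16 -34.05   2.36] turn -0.6666
```

>>> play_rows(
  motion=[
    [[0,-5,0],-0.1,38],
    [[1,-11,0],-0.25,38],
    [[2,-17,0],-0.4,38],
    [[4,-23,0],-0.55,38],
    [[5.5,-29,0],-0.667,38],
  ],
)

```text
time_s: 23.82
tcp_pos: [0.5198, 0.2313, 0.216]
tcp_rot: [-0.02, 0.943, 0.332, -0.003]
contact_force: [-0.3, -0.6, 0.2]
opening: 0.381
```

>>> play_rows(
  motion=[
    [[0,0,0],0,38],
    [[0,0,0],0,38],
  ],
)

```text
time_s: 24.08
tcp_pos: [0.5186, 0.2293, 0.2154]
tcp_rot: [-0.02, 0.944, 0.33, -0.005]
contact_force: [0.2, -0.3, -0.3]
opening: 0.381
```

```bash
python3 anc.py w13.png; python3 - <<'E'
from h import *
go(0.518,0.28,0.14,np.radians(38.5))
E
```

```text
grey 0.67 c [509.  375.5] s [14.5 39.9] long deg -13.6 px [ 95. 128.]
red 0.58 c [472.7 196.2] s [39.1 13.8] long deg 50.3 px [235. 259.]
grey 0.57 c [519.8 280.2] s [39.3 14.2] long deg 38.9 px [150. 222.]
q6 1.2023981307899645 at [0.5186 0.2293 0.2154] psi 0.6721 tilt [-0.0221  0.0347 -0.9992] shift cm [0. 0. 0.] turn 0
q6 1.202521802348407 at [0.5186 0.2281 0.2156] psi 0.6699 tilt [-0.0217  0.0351 -0.9991] shift cm [ 3.13 -3.79  7.74] turn -0.0021
```

>>> play_rows(
  motion=[
    [[1,-1.2,2],0,38],
    [[2.5,-3,4],0,38],
    [[3.1,-3.8,6],0,38],
    [[3.1,-3.8,7.7],0,38],
    [[3.1,-3.8,7.7],0,38],
  ],
)

```text
time_s: 24.8
tcp_pos: [0.5172, 0.2792, 0.1396]
tcp_rot: [-0.02, 0.944, 0.328, -0.006]
contact_force: [-0.8, 0.2, 0.2]
opening: 0.379
```

```bash
python3 - <<'E'
from h import *
st,p,d=snap('wrist','w14.png')
go(0.5182,0.2797,0.071,np.radians(38.6))
E
```

```text
q6 1.2795947134943075 at [0.518  0.2797 0.1406] psi 0.6691 tilt [-0.022   0.0352 -0.9991] shift cm [-0.02  0.3   6.95] turn -0.0045
```

View pics/w14.png

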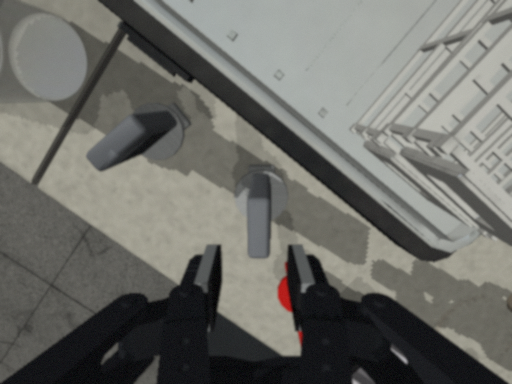

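>>> play_rows(
  motion=[
    [[0,0.1,2.5],0,38],
    [[0,0.3,5],0,38],
    [[0,0.3,6.9],0,38],
    [[0,0.3,6.9],0,38],
    [[0,0.3,6.9],0,0],
  ],
)

```text
time_s: 25.48
tcp_pos: [0.5199, 0.2813, 0.0731]
tcp_rot: [-0.02, 0.944, 0.329, -0.003]
contact_force: [0.0, -0.2, 0.6]
opening: 0.183
```

>>> play_rows(
  motion=[
    [[0,0,0],0,0],
    [[0,0,0],0,0],
    [[0,0,0],0,0],
  ],
)

```text
time_s: 25.85
tcp_pos: [0.5205, 0.2814, 0.0734]
tcp_rot: [-0.02, 0.944, 0.329, -0.002]
contact_force: [1.5, -2.8, 6.6]
opening: 0.148
```

>>> play_rows(
  motion=[
    [[0,0,-3],0,0],
    [[0,0,-7],-0.1,0],
    [[0,0,-12],-0.28,0],
    [[0,0,-14],-0.46,0],
    [[0,0,-14],-0.64,0],
  ],
)

```text
time_s: 26.48
tcp_pos: [0.5224, 0.2771, 0.2142]
tcp_rot: [-0.02, 0.791, 0.612, 0.005]
contact_force: [-0.7, 0.3, -2.0]
opening: 0.155
```

>>> play_rows(
  motion=[
    [[0,0,0],-0.18,0],
    [[0,0,0],-0.265,0],
    [[0,0,0],-0.265,0],
  ],
)

```text
time_s: 26.85
tcp_pos: [0.5209, 0.2764, 0.2113]
tcp_rot: [-0.02, 0.705, 0.709, 0.005]
contact_force: [0.3, 0.3, -1.9]
opening: 0.153
```

```bash
python3 - <<'E'
from h import *
go(0.4638,0.012,0.21,np.radians(90.3))
E
```

```text
q6 0.3733983644449748 at [0.5209 0.2764 0.2113] psi 1.5749 tilt [-0.022   0.036  -0.9991] shift cm [-26.41  -5.84  -0.69] turn -0.0011
```

>>> play_rows(
  motion=[
    [[-6,-1,0],0,0],
    [[-12,-3,0],0,0],
    [[-18,-5,0],0,0],
    [[-24,-5.8,-0.5],0,0],
    [[-26.4,-5.8,-0.7],0,0],
  ],
)

```text
time_s: 27.48
tcp_pos: [0.4637, 0.0094, 0.2104]
tcp_rot: [-0.02, 0.707, 0.707, 0.005]
contact_force: [0.2, -0.3, -1.2]
opening: 0.155
```

>>> play_rows(
  motion=[
    [[0,0,4],0,0],
    [[0,0,7],0,0],
    [[0,0,7],0,0],
    [[0,0,7],0,0],
  ],
)

```text
time_s: 27.98
tcp_pos: [0.4644, 0.0146, 0.1411]
tcp_rot: [-0.02, 0.705, 0.709, 0.006]
contact_force: [1.3, -1.0, -2.4]
opening: 0.154
```

```bash
python3 - <<'E'
from h import *
go(0.4635,0.012,0.118,np.radians(90.3))
E
```

```text
q6 -0.11200752319448824 at [0.4644 0.0146 0.1411] psi 1.5754 tilt [-0.0195  0.036  -0.9992] shift cm [-0.34 -0.05  2.31] turn -0.0007
```

>>> play_rows(
  motion=[
    [[-0.3,-0.05,0.6],0,0],
    [[-0.3,-0.05,1.2],0,0],
    [[-0.3,-0.05,1.8],0,0],
    [[-0.3,-0.05,2.3],0,0],
    [[-0.3,-0.05,2.3],0,0],
  ],
)

```text
time_s: 28.6
tcp_pos: [0.4623, 0.0124, 0.1167]
tcp_rot: [-0.02, 0.705, 0.709, 0.005]
contact_force: [-0.5, -1.2, -2.0]
opening: 0.154
```

>>> play_rows(
  motion=[
    [[0,0.05,0.4],0,0],
    [[0,0.05,0.75],0,0],
    [[0,0.05,0.75],0,0],
  ],
)

```text
time_s: 28.98
tcp_pos: [0.4629, 0.0126, 0.1095]
tcp_rot: [-0.02, 0.705, 0.709, 0.005]
contact_force: [0.3, 0.2, -2.2]
opening: 0.152
```

>>> play_rows(
  motion=[
    [[0,0,0],0.18,0],
    [[0,0,0],0.36,0],
    [[0,0,0],0.54,0],
    [[0,0,0],0.72,0],
    [[0,0,0],0.9,0],
  ],
)

```text
time_s: 29.6
tcp_pos: [0.4632, 0.0125, 0.1099]
tcp_rot: [-0.02, 0.944, 0.329, -0.004]
contact_force: [0.3, 0.2, -2.5]
opening: 0.158
```

>>> play_rows(
  motion=[
    [[0,0,0],0.18,0],
    [[0,0,0],0.36,0],
    [[0,0,0],0.54,0],
    [[0,0,0],0.67,0],
    [[0,0,0],0.67,0],
  ],
)

```text
time_s: 30.22
tcp_pos: [0.4632, 0.0125, 0.1099]
tcp_rot: [-0.018, 1.0, 0.004, -0.01]
contact_force: [0.6, -0.4, -1.8]
opening: 0.155
```

```bash
python3 - <<'E'
from h import *
go(0.4635,0.012,0.109,np.radians(0.3))
E
```

```text
q6 1.447817223899668 at [0.4632 0.0125 0.1099] psi 0.0079 tilt [-0.0203  0.0359 -0.9991] shift cm [0.03 0.06 0.09] turn 0.0027
```

>>> play_rows(
  motion=[
    [[0,0,0.1],0,0],
    [[0,0,0.1],0,38],
    [[0,0,0.1],0,38],
    [[0,0,-3],0,38],
    [[0,0,-8],0,38],
  ],
)

```text
time_s: 30.85
tcp_pos: [0.4634, 0.0098, 0.1893]
tcp_rot: [-0.018, 1.0, 0.003, -0.012]
contact_force: [0.3, -0.0, -0.1]
opening: 0.384
```

>>> play_rows(
  motion=[
    [[0,0,-2],0,38],
    [[0,0,-2],0,38],
  ],
)

```text
time_s: 31.1
tcp_pos: [0.4666, 0.0088, 0.2115]
tcp_rot: [-0.018, 1.0, 0.003, -0.008]
contact_force: [-0.3, -0.9, -1.1]
opening: 0.381
```

```bash
python3 - <<'E'
from h import *
st,p,d=snap('wrist','w15.png')
# true A est: measured psi0 (509.1,375.4) minus bias
go(0.5075,0.376,0.22,np.radians(165.7),st)
E
```

```text
q6 1.4533120999293465 at [0.4666 0.0088 0.2115] psi 0.0067 tilt [-0.0157  0.0355 -0.9992] shift cm [  4.32 -36.7    0.39] turn -2.8853
```

View pics/w15.png

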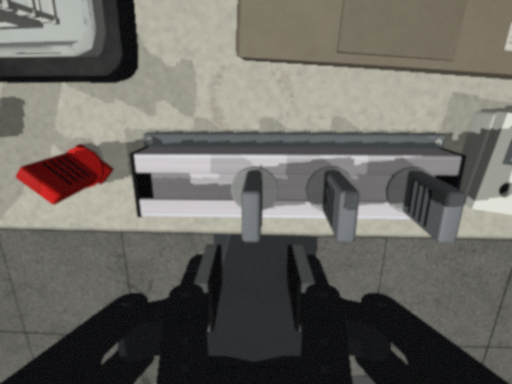

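Three are seated. For the last anchor, at psi = -14°, q6 should be about 2.46, which stays within range.

>>> play_rows(
  motion=[
    [[0,-5,0],0,38],
    [[1,-11,0],0,38],
    [[2,-17,0],0,38],
    [[4,-23,0],0,38],
    [[4.3,-29,0],0,38],
  ],
)

```text
time_s: 31.78
tcp_pos: [0.5066, 0.3007, 0.2171]
tcp_rot: [-0.017, 1.0, 0.003, -0.011]
contact_force: [0.3, -0.7, 0.6]
opening: 0.38
```

>>> play_rows(
  motion=[
    [[0,-3,0],0.05,38],
    [[0,-3,0],0.1,38],
    [[0,-3,0],0.1,38],
  ],
)

```text
time_s: 32.15
tcp_pos: [0.5051, 0.3291, 0.218]
tcp_rot: [-0.016, 0.999, -0.046, -0.013]
contact_force: [0.6, -0.3, -0.5]
opening: 0.378
```

```bash
python3 anc.py w16.png; python3 - <<'E'
from h import *
go(0.5075,0.376,0.14,np.radians(-14.1)); print(bot.read_state()['q'])
E
```

```text
grey 0.71 c [508.9 375.4] s [14.1 39.6] long deg -14.4 px [175. 212.]
red 0.62 c [472.  196.3] s [39.6 14. ] long deg 48.9 px [194. 394.]
few 0.17 [189.7, 473.7] [0.46964091 0.11528935 0.02444146]
q6 2.133952919415705 at [0.5051 0.3291 0.218 ] psi -0.0917 tilt [-0.0242  0.0339 -0.9991] shift cm [0. 0. 0.] turn 0
q6 2.133666468738707 at [0.5056 0.3285 0.2189] psi -0.0927 tilt [-0.0229  0.0346 -0.9991] shift cm [-0.05 -4.49  8.04] turn 0.1534
[0.48151595 0.3663221  1.48437604 0.04290043 1.29546051 2.13366647]
```

>>> play_rows(
  motion=[
    [[0,-2,2],0.07,38],
    [[0,-4.5,4],0.15,38],
    [[0,-4.5,6],0.15,38],
    [[0,-4.5,8],0.15,38],
    [[0,-4.5,8],0.15,38],
  ],
)

```text
time_s: 32.88
tcp_pos: [0.5076, 0.3751, 0.1398]
tcp_rot: [-0.015, 0.992, -0.122, -0.014]
contact_force: [-1.1, 0.7, 0.0]
opening: 0.376
```

```bash
python3 anc.py w17.png; python3 - <<'E'
from h import *
go(0.5072,0.3756,0.071,np.radians(-14.1)); print(bot.read_state()['q'])
E
```

```text
few 0.68 [181.6, 483.8] [0.4817692  0.20872235 0.02374685]
q6 2.342618903811096 at [0.5076 0.3751 0.1398] psi -0.2438 tilt [-0.0247  0.0334 -0.9991] shift cm [0. 0. 0.] turn 0
q6 2.342836288540799 at [0.5092 0.3762 0.1421] psi -0.2439 tilt [-0.0207  0.0358 -0.9991] shift cm [0.03 0.31 7.11] turn 0.0022
[0.54616477 0.47186667 1.5173673  0.04531223 1.1518269  2.34283629]
```

View pics/w17.png

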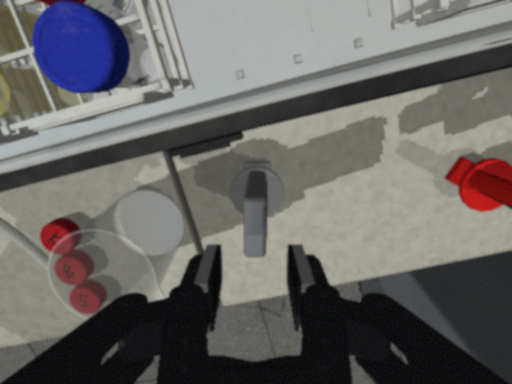

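The last anchor is centred between the jaws, and the beaker stays clear to the left. Descending.

>>> play_rows(
  motion=[
    [[0,0.1,2.5],0,38],
    [[0,0.3,5],0,38],
    [[0,0.3,7],0,38],
    [[0,0.3,7],0,38],
    [[0,0.3,7],0,0],
  ],
)

```text
time_s: 33.6
tcp_pos: [0.5078, 0.3766, 0.0733]
tcp_rot: [-0.017, 0.992, -0.122, -0.011]
contact_force: [0.3, -0.4, 0.6]
opening: 0.183
```

>>> play_rows(
  motion=[
    [[0,0,0],0,0],
    [[0,0,0],0,0],
    [[0,0,0],0,0],
  ],
)

```text
time_s: 33.98
tcp_pos: [0.5077, 0.3764, 0.0735]
tcp_rot: [-0.017, 0.992, -0.121, -0.011]
contact_force: [0.6, -2.3, 6.3]
opening: 0.156
```

>>> play_rows(
  motion=[
    [[0,0,-3],0,0],
    [[0,0,-7],-0.1,0],
    [[0,0,-12],-0.28,0],
    [[0,0,-14],-0.46,0],
    [[0,0,-14],-0.64,0],
  ],
)

```text
time_s: 34.6
tcp_pos: [0.5108, 0.3722, 0.2147]
tcp_rot: [-0.021, 0.98, 0.2, -0.004]
contact_force: [0.1, 0.5, -2.6]
opening: 0.153
```

>>> play_rows(
  motion=[
    [[0,0,0],-0.18,0],
    [[0,0,0],-0.36,0],
    [[0,0,0],-0.54,0],
    [[0,0,0],-0.72,0],
    [[0,0,0],-0.9,0],
  ],
)

```text
time_s: 35.22
tcp_pos: [0.5092, 0.3713, 0.2115]
tcp_rot: [-0.021, 0.795, 0.606, 0.002]
contact_force: [-0.1, -0.2, -1.8]
opening: 0.155
```

```bash
python3 - <<'E'
from h import *
go(0.4635,0.082,0.21,np.radians(90.3))
E
```

```text
q6 0.7961849857987657 at [0.5092 0.3713 0.2115] psi 1.3017 tilt [-0.0213  0.036  -0.9991] shift cm [-29.1    3.26  -0.8 ] turn -0.2744
```

>>> play_rows(
  motion=[
    [[-6,0.5,0],-0.1,0],
    [[-12,1.5,0],-0.2,0],
    [[-18,2.5,-0.4],-0.275,0],
    [[-24,3.3,-0.8],-0.275,0],
    [[-29.1,3.3,-0.8],-0.275,0],
  ],
)

```text
time_s: 35.85
tcp_pos: [0.4625, 0.0802, 0.2107]
tcp_rot: [-0.019, 0.707, 0.707, 0.006]
contact_force: [0.8, 0.6, -1.7]
opening: 0.152
```

>>> play_rows(
  motion=[
    [[0,0,4],0,0],
    [[0,0,7],0,0],
    [[0,0,7],0,0],
    [[0,0,7],0,0],
  ],
)

```text
time_s: 36.35
tcp_pos: [0.4619, 0.0849, 0.1412]
tcp_rot: [-0.02, 0.707, 0.707, 0.006]
contact_force: [0.3, 0.1, -1.9]
opening: 0.151
```

```bash
python3 - <<'E'
from h import *
go(0.463,0.082,0.118,np.radians(90.3))
E
```

```text
q6 0.039393060198040425 at [0.4619 0.0849 0.1412] psi 1.5711 tilt [-0.0192  0.0362 -0.9992] shift cm [-0.37  0.15  2.31] turn -0.0049
```

>>> play_rows(
  motion=[
    [[-0.35,0.15,0.6],-0.005,0],
    [[-0.35,0.15,1.2],-0.005,0],
    [[-0.35,0.15,1.8],-0.005,0],
    [[-0.35,0.15,2.3],-0.005,0],
    [[-0.35,0.15,2.3],-0.005,0],
  ],
)

```text
time_s: 36.98
tcp_pos: [0.4617, 0.0819, 0.1168]
tcp_rot: [-0.02, 0.705, 0.709, 0.005]
contact_force: [0.1, -0.3, -1.6]
opening: 0.151
```

>>> play_rows(
  motion=[
    [[0,0.05,0.4],0,0],
    [[0,0.05,0.75],0,0],
    [[0,0.05,0.75],0,0],
  ],
)

```text
time_s: 37.35
tcp_pos: [0.4626, 0.0822, 0.1097]
tcp_rot: [-0.02, 0.705, 0.709, 0.006]
contact_force: [-0.3, -0.0, -1.1]
opening: 0.154
```

>>> play_rows(
  motion=[
    [[0,0,0],0.18,0],
    [[0,0,0],0.36,0],
    [[0,0,0],0.54,0],
    [[0,0,0],0.72,0],
    [[0,0,0],0.9,0],
  ],
)

```text
time_s: 37.98
tcp_pos: [0.4624, 0.0822, 0.1098]
tcp_rot: [-0.02, 0.944, 0.329, -0.004]
contact_force: [0.4, 0.4, -2.1]
opening: 0.159
```

>>> play_rows(
  motion=[
    [[0,0,0],0.18,0],
    [[0,0,0],0.36,0],
    [[0,0,0],0.54,0],
    [[0,0,0],0.67,0],
    [[0,0,0],0.67,0],
  ],
)

```text
time_s: 38.6
tcp_pos: [0.4624, 0.0822, 0.1098]
tcp_rot: [-0.018, 1.0, 0.004, -0.01]
contact_force: [-0.0, -0.3, -2.9]
opening: 0.149
```

>>> play_rows(
  motion=[
    [[0,0,0.1],0,0],
    [[0,0,0.1],0,38],
    [[0,0,0.1],0,38],
    [[0,0,-3],0,38],
    [[0,0,-8],0,38],
  ],
)

```text
time_s: 39.22
tcp_pos: [0.4627, 0.0792, 0.1893]
tcp_rot: [-0.018, 1.0, 0.003, -0.012]
contact_force: [0.6, 0.6, -0.1]
opening: 0.382
```

>>> play_rows(
  motion=[
    [[4,4,-4],0,38],
    [[6,9,-6],0,38],
    [[6,9,-6],0,38],
    [[6,9,-6],0,38],
  ],
)

```text
time_s: 39.72
tcp_pos: [0.5252, -0.0124, 0.2448]
tcp_rot: [-0.018, 1.0, 0.003, -0.011]
contact_force: [0.3, 1.0, 0.3]
opening: 0.38
```

```bash
cat > chk.py <<'E'
from h import *
import sys
st,p,d=snap('wrist',sys.argv[1]); go(st=st)
P,px=cloud('wrist',d,st)
for r in vision.silhouettes('anchor_0','wrist'):
    m=r['mask']; Q,_=cloud('wrist',d,st,mask=m); T=Q[(Q[:,2]>0.12)&(Q[:,2]<0.135)]
    if len(T)<8: print('few',r['confidence'],r['pixel']);continue
    c,s,a=cv2.minAreaRect((T[:,:2]*1000).astype(np.float32))
    if s[1]>s[0]: a+=90
    F=Q[(abs(Q[:,2]-0.059)<0.004)]
    print(round(r['confidence'],2),np.round(c,1),np.round(s,1),'long',round((a+90)%180-90,1),'top z',np.percentile(T[:,2],90).round(4),'flange z',np.median(F[:,2]).round(4) if len(F) else None, p[m].mean(0).round())
E
python3 chk.py w18.png
```

```text
q6 1.4297811983694253 at [ 0.5252 -0.0124  0.2448] psi 0.0055 tilt [-0.0217  0.0367 -0.9991] shift cm [0. 0. 0.] turn 0
0.94 [477.4 -54.3] [11.2 12.7] long -87.9 top z 0.1272 flange z 0.0585 [82. 84. 84.]
0.9 [461.3  13.5] [40.1 13. ] long 0.1 top z 0.1272 flange z 0.0585 [88. 90. 91.]
few 0.77 [214.8, 76.7]
0.69 [464.5  83.7] [40.3 14.1] long 1.2 top z 0.1272 flange z 0.0585 [81. 83. 84.]
0.61 [ 463.3 -128.2] [14.2 40.4] long -0.4 top z 0.1273 flange z 0.0585 [87. 89. 90.]
```

View pics/w18.png

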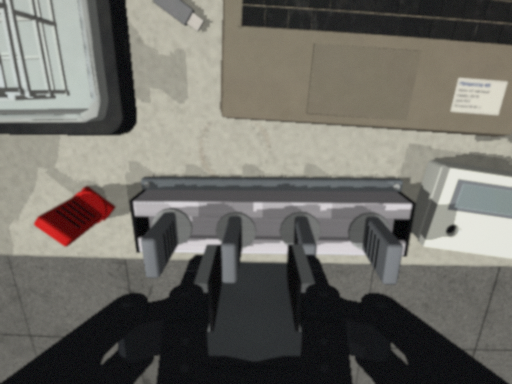

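All four anchors are seated and square: tops at 0.127, flanges at 0.0585 and y roughly -128, -54, 13 and 84 mm. On to the stylus.

```bash
python3 - <<'E'
from h import *
go(0.49,-0.37,0.25,0)
E
```

```text
q6 1.4297313198472303 at [ 0.5244 -0.0115  0.2443] psi 0.0073 tilt [-0.0231  0.0367 -0.9991] shift cm [-3.72 35.79 -1.81] turn 0.0073
```

>>> play_rows(
  motion=[
    [[-1,6,0],0,45],
    [[-2,12,0],0,45],
    [[-3.5,18,0],0,45],
    [[-3.5,24,0],0,45],
    [[-3.5,30,0.5],0,45],
  ],
)

```text
time_s: 40.45
tcp_pos: [0.4923, -0.3123, 0.2298]
tcp_rot: [-0.018, 1.0, 0.004, -0.01]
contact_force: [0.3, 0.3, 0.4]
opening: 0.454
```

>>> play_rows(
  motion=[
    [[0,5,0],0,45],
    [[0,6,0.5],0,45],
    [[0,6,0.5],0,45],
    [[0,6,0.5],0,45],
  ],
)

```text
time_s: 40.95
tcp_pos: [0.4927, -0.3697, 0.2227]
tcp_rot: [-0.019, 1.0, 0.004, -0.011]
contact_force: [-0.3, -0.9, 0.5]
opening: 0.448
```

```bash
cat > sty.py <<'E'
from h import *
import sys
st,p,d=snap('wrist',sys.argv[1]); go(0.4365,-0.389,0.17,0,st)
P,px=cloud('wrist',d,st)
def rect(n,lo,hi):
    T=P[(P[:,2]>lo)&(P[:,2]<hi)&(P[:,0]>.37)&(P[:,0]<.51)&(P[:,1]>-.46)&(P[:,1]<-.325)]
    if len(T)<8: print(n,len(T)); return
    print(n,len(T),T[:,2].mean().round(4),cv2.minAreaRect((T[:,:2]*1000).astype(np.float32)))
rect('top',0.129,0.145); rect('stand',0.0535,0.0575)
I=P[(P[:,2]>.047)&(P[:,2]<.056)&(P[:,0]>.38)&(P[:,0]<.56)&(P[:,1]>-.33)&(P[:,1]<-.185)]
if len(I)>10: print('ind',cv2.minAreaRect((I[:,:2]*1000).astype(np.float32)))
E
python3 sty.py w19.png
```

```text
q6 0.8391276442430038 at [ 0.4927 -0.3697  0.2227] psi 0.0084 tilt [-0.0215  0.0376 -0.9991] shift cm [-5.53  2.09  5.31] turn 0.0084
top 371 0.1346 ((438.36151123046875, -389.1199645996094), (16.06072425842285, 14.046645164489746), 1.4087579250335693)
stand 2670 0.0556 ((437.8573303222656, -390.4824523925781), (63.38925552368164, 64.41958618164062), 78.92994689941406)
ind ((480.8098449707031, -256.83404541015625), (116.70909881591797, 91.2485122680664), 82.47760009765625)
```

View pics/w19.png

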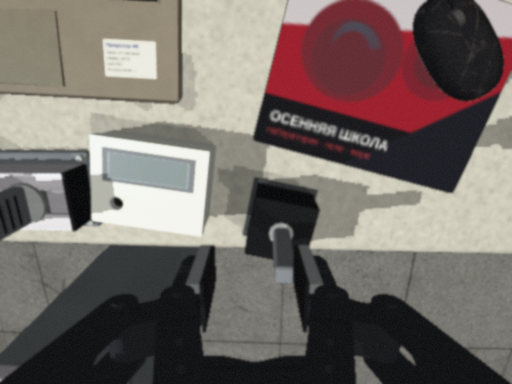

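>>> play_rows(
  motion=[
    [[-2,1,1],0,45],
    [[-4,2,3],0,45],
    [[-5.5,2,5],0,45],
    [[-5.5,2,5.3],0,45],
    [[-5.5,2,5.3],0,45],
  ],
)

```text
time_s: 41.62
tcp_pos: [0.4368, -0.3905, 0.1707]
tcp_rot: [-0.018, 1.0, 0.003, -0.01]
contact_force: [0.2, -0.3, -0.2]
opening: 0.445
```

```bash
python3 - <<'E'
from h import *
st,p,d=snap('wrist','w20.png')
go(0.4367,-0.3893,0.106,0.01)
E
```

```text
q6 0.753145851995543 at [ 0.4374 -0.3908  0.1711] psi 0.0067 tilt [-0.0193  0.0348 -0.9992] shift cm [0.05 0.07 6.51] turn -0.0033
```

View pics/w20.png

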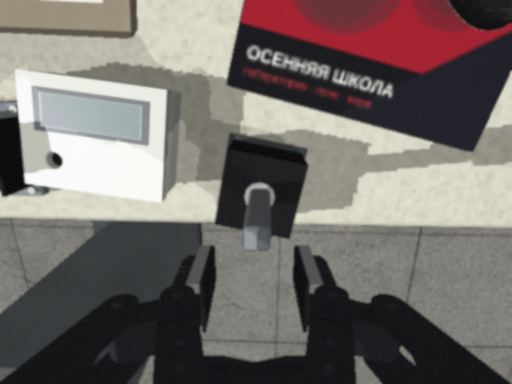

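>>> play_rows(
  motion=[
    [[0,0,2],0,45],
    [[0,0,4.5],0,45],
    [[0,0,6.5],0,45],
    [[0,0,6.5],0,45],
    [[0,0,6.5],0,45],
  ],
  newtons=40,
)

```text
time_s: 42.3
tcp_pos: [0.4365, -0.3888, 0.1065]
tcp_rot: [-0.017, 1.0, 0.003, -0.009]
contact_force: [0.7, -0.5, -1.0]
opening: 0.451
```

>>> play_rows(
  motion=[
    [[0,0,0],0,5],
    [[0,0,0],0,5],
    [[0,0,0],0,5],
    [[0,0,0],0,5],
    [[0,0,0],0,5],
  ],
)

```text
time_s: 42.92
tcp_pos: [0.4364, -0.3901, 0.1066]
tcp_rot: [-0.016, 1.0, 0.003, -0.009]
contact_force: [-0.1, -6.0, 3.9]
opening: 0.181
```

```bash
python3 - <<'E'
from h import *
go()
E
```

```text
q6 0.7524883456563367 at [ 0.4364 -0.3901  0.1066] psi 0.0065 tilt [-0.0182  0.0319 -0.9993] shift cm [0. 0. 0.] turn 0
```

>>> play_rows(
  motion=[
    [[0,0,-2],0,5],
    [[0,0,-4],0,5],
    [[0,0,-6.5],0,5],
    [[0,0,-8],0,5],
    [[0,0,-8],0,5],
  ],
)

```text
time_s: 43.55
tcp_pos: [0.4373, -0.3906, 0.1861]
tcp_rot: [-0.018, 1.0, 0.003, -0.01]
contact_force: [-0.0, 0.3, -0.3]
opening: 0.183
```

```bash
python3 - <<'E'
from h import *
st,p,d=snap('wrist','w21.png')
go(0.46,-0.23,0.18,0.01)
snap('side','s21.png')
E
```

```text
q6 0.7533073750019015 at [ 0.4369 -0.3902  0.1851] psi 0.0066 tilt [-0.0208  0.037  -0.9991] shift cm [  2.43 -15.98   1.06] turn -0.0034
```

View pics/w21.png

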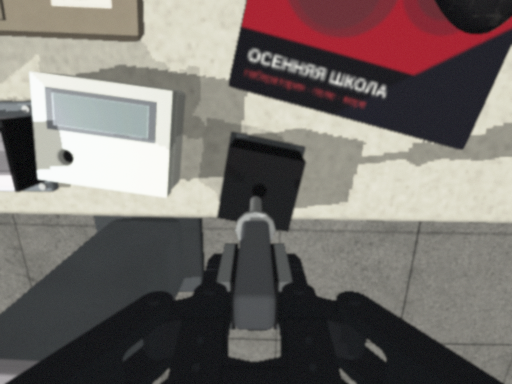

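View pics/s21.png

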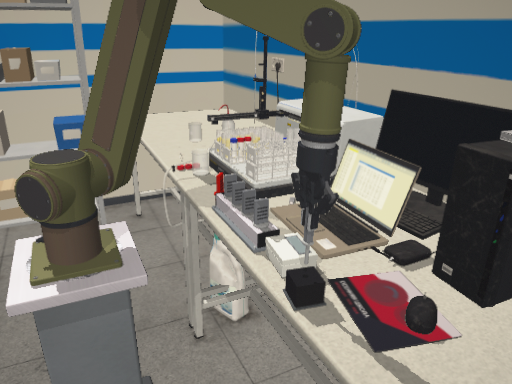

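```bash
python3 - <<'E'
from h import *
st,p,d=snap('wrist')
cv2.imwrite('pics/c22.png',cv2.resize(p[120:260,190:330,::-1],None,fx=4,fy=4,interpolation=cv2.INTER_CUBIC))
g=p.astype(int).sum(2)
print(onplane('wrist',[[188,259.5]],0.056,st), onplane('wrist',[[157,66]],0.048,st))
R,t=pose(st)
for r in range(192,225,3):
    ds=d[r,248:266]; print(r,ds.round(3))
for L in (0.095,0.1005,0.105):
    print(L,proj('wrist',R@[0,0,L]+t,st), (R@[0,0,L]+t).round(4))
E
```

```text
[[ 0.43919426 -0.38958518  0.056     ]] [[ 0.46203004 -0.22217172  0.048     ]]
192 [0.269 0.268 0.269 0.268 0.267 0.269 0.269 0.272 0.275 0.278 0.279 0.281
 0.281 0.281 0.281 0.28  0.278 0.277]
195 [0.269 0.269 0.27  0.268 0.27  0.27  0.269 0.27  0.269 0.27  0.272 0.272
 0.274 0.272 0.273 0.272 0.27  0.269]
198 [0.27  0.269 0.27  0.27  0.237 0.235 0.235 0.233 0.233 0.234 0.234 0.236
 0.238 0.27  0.27  0.269 0.269 0.269]
201 [0.272 0.27  0.271 0.233 0.23  0.227 0.228 0.228 0.227 0.228 0.228 0.228
 0.231 0.237 0.27  0.271 0.27  0.27 ]
204 [0.271 0.272 0.273 0.227 0.223 0.222 0.222 0.221 0.222 0.222 0.223 0.224
 0.225 0.23  0.27  0.271 0.271 0.273]
207 [0.273 0.273 0.273 0.221 0.218 0.218 0.215 0.216 0.215 0.216 0.217 0.218
 0.219 0.223 0.273 0.274 0.273 0.272]
210 [0.273 0.274 0.22  0.215 0.212 0.19  0.188 0.189 0.188 0.188 0.19  0.211
 0.214 0.217 0.273 0.273 0.273 0.274]
213 [0.187 0.188 0.186 0.187 0.186 0.186 0.186 0.187 0.186 0.187 0.187 0.185
 0.186 0.186 0.186 0.187 0.187 0.188]
216 [0.188 0.187 0.187 0.187 0.187 0.187 0.187 0.187 0.187 0.187 0.188 0.187
 0.187 0.187 0.187 0.187 0.186 0.187]
219 [0.187 0.188 0.186 0.187 0.187 0.186 0.188 0.187 0.187 0.188 0.187 0.187
 0.187 0.187 0.187 0.188 0.187 0.186]
222 [0.181 0.182 0.183 0.181 0.181 0.18  0.182 0.181 0.179 0.182 0.181 0.18
 0.18  0.181 0.181 0.178 0.181 0.181]
0.095 [[207.19277391 254.18935113]] [ 0.4345 -0.3864  0.0896]
0.1005 [[204.81366435 254.18635282]] [ 0.4344 -0.3862  0.0841]
0.105 [[202.94257578 254.18399445]] [ 0.4343 -0.386   0.0796]
```

View pics/c22.png

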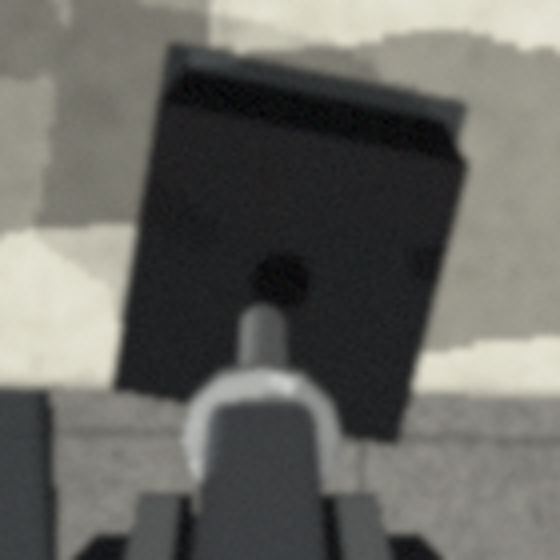

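```bash
python3 - <<'E'
from h import *
st=bot.read_state(); R,t=pose(st)
X=unproj('wrist',[[198,256.0],[204,256.0],[207,256]],[.2335,.222,.2155],st); print(X.round(4)); 
print('in tool', ((X-t)@R).round(4))
print('hole',onplane('wrist',[[190,260]],0.056,st).round(4),'tcp',t)
E
```

```text
[[ 0.4417 -0.3876  0.0896]
 [ 0.4414 -0.388   0.1019]
 [ 0.4417 -0.3883  0.1086]]
in tool [[0.0073 0.0013 0.0945]
 [0.0068 0.0013 0.0823]
 [0.0069 0.0012 0.0755]]
hole [[ 0.4374 -0.3899  0.056 ]] tcp [ 0.43644173 -0.38997213  0.1842368 ]
```

```bash
python3 - <<'E'
from h import *
go(0.4617,-0.2244,0.175,0.007)
E
```

```text
q6 0.7532896980084262 at [ 0.4364 -0.39    0.1842] psi 0.0066 tilt [-0.0222  0.0382 -0.999 ] shift cm [  2.65 -16.49   1.5 ] turn -0.0004
```

>>> play_rows(
  motion=[
    [[0.5,-4,0],0,5],
    [[1.5,-8,0],0,5],
    [[2.5,-12,0.5],0,5],
    [[2.5,-16.5,1],0,5],
    [[2.5,-16.5,1.5],0,5],
  ],
)

```text
time_s: 44.32
tcp_pos: [0.4592, -0.2216, 0.1746]
tcp_rot: [-0.02, 1.0, 0.005, -0.012]
contact_force: [0.3, 0.3, -0.8]
opening: 0.183
```

>>> play_rows(
  motion=[
    [[0,0,0],0,5],
    [[0,0,0],0,5],
  ],
)

```text
time_s: 44.58
tcp_pos: [0.461, -0.2264, 0.1756]
tcp_rot: [-0.018, 1.0, 0.003, -0.01]
contact_force: [0.5, 0.8, -0.3]
opening: 0.181
```

```bash
python3 - <<'E'
from h import *
go(0.4617,-0.2244,0.166,0.007)
st,p,d=snap('wrist'); R,t=pose(st)
cv2.imwrite('pics/c23.png',cv2.resize(p[120:260,190:330,::-1],None,fx=4,fy=4,interpolation=cv2.INTER_CUBIC))
for r in range(190,212,2): print(r,d[r,246:268].round(3))
E
```

```text
q6 1.0044220202133225 at [ 0.461  -0.2264  0.1756] psi 0.0056 tilt [-0.0205  0.0357 -0.9992] shift cm [ 0.09 -0.16  0.97] turn -0.0014
190 [0.266 0.269 0.274 0.271 0.271 0.271 0.272 0.27  0.271 0.27  0.    0.271
 0.27  0.272 0.271 0.271 0.275 0.267 0.263 0.264 0.266 0.   ]
192 [0.265 0.266 0.269 0.273 0.276 0.271 0.272 0.272 0.272 0.272 0.273 0.271
 0.271 0.273 0.276 0.274 0.27  0.265 0.264 0.266 0.263 0.265]
194 [0.265 0.267 0.267 0.269 0.271 0.273 0.273 0.275 0.275 0.276 0.276 0.276
 0.274 0.272 0.271 0.268 0.267 0.265 0.266 0.265 0.265 0.266]
196 [0.267 0.266 0.267 0.266 0.267 0.268 0.269 0.27  0.238 0.237 0.238 0.237
 0.269 0.267 0.266 0.266 0.265 0.266 0.266 0.266 0.268 0.267]
198 [0.267 0.266 0.267 0.267 0.267 0.267 0.237 0.234 0.234 0.234 0.234 0.234
 0.235 0.236 0.238 0.266 0.267 0.266 0.266 0.267 0.266 0.268]
200 [0.268 0.267 0.267 0.268 0.268 0.236 0.233 0.229 0.23  0.23  0.231 0.23
 0.229 0.231 0.234 0.265 0.267 0.266 0.267 0.267 0.267 0.267]
202 [0.268 0.268 0.267 0.268 0.268 0.232 0.23  0.225 0.226 0.226 0.226 0.227
 0.226 0.227 0.229 0.235 0.268 0.269 0.268 0.268 0.267 0.268]
204 [0.269 0.268 0.268 0.267 0.269 0.228 0.224 0.221 0.222 0.222 0.221 0.221
 0.223 0.223 0.224 0.23  0.268 0.269 0.269 0.269 0.268 0.269]
206 [0.267 0.27  0.269 0.268 0.269 0.222 0.219 0.217 0.218 0.217 0.218 0.218
 0.218 0.22  0.221 0.226 0.268 0.269 0.27  0.269 0.269 0.269]
208 [0.269 0.269 0.27  0.27  0.27  0.219 0.216 0.216 0.214 0.215 0.213 0.214
 0.215 0.217 0.218 0.221 0.27  0.268 0.27  0.269 0.269 0.271]
210 [0.271 0.269 0.272 0.27  0.22  0.214 0.213 0.19  0.188 0.187 0.189 0.189
 0.189 0.212 0.214 0.217 0.27  0.271 0.271 0.269 0.269 0.269]
```

View pics/c23.png

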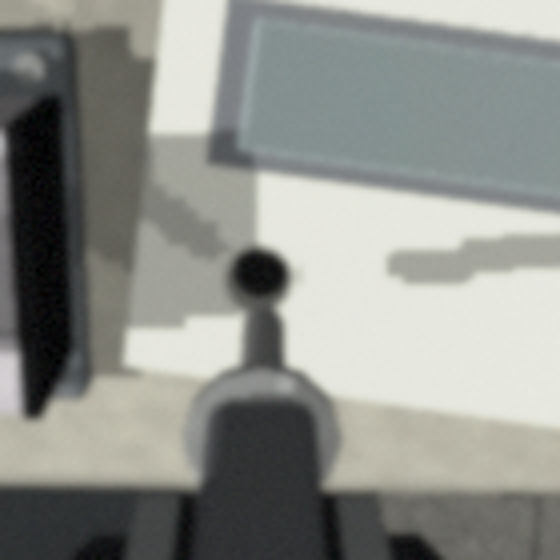

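```bash
python3 - <<'E'
from h import *
st=bot.read_state(); R,t=pose(st)
h=onplane('wrist',[[189,255]],0.05,st)[0]
X=unproj('wrist',[[198,256.0],[204,256.0]],[.234,.2215],st); print(X.round(4),'hole',h.round(4))
tip=X[0]-[0.004,0,0]; d=h-tip; print('delta hole-tip',d.round(4))
go(t[0]+d[0],t[1]+d[1],0.149)
E
```

```text
[[ 0.4663 -0.2244  0.0807]
 [ 0.4663 -0.2248  0.0938]] hole [ 0.4638 -0.2227  0.05  ]
delta hole-tip [ 0.0015  0.0017 -0.0307]
q6 1.0044436074150682 at [ 0.461  -0.2265  0.1757] psi 0.0053 tilt [-0.0204  0.0356 -0.9992] shift cm [ 0.21 -0.08  2.67] turn 0
```

>>> play_rows(
  motion=[
    [[0.2,-0.1,0.8],0,5],
    [[0.2,-0.1,1.6],0,5],
    [[0.2,-0.1,2.4],0,5],
    [[0.2,-0.1,2.6],0,5],
    [[0.2,-0.1,2.6],0,5],
  ],
)

```text
time_s: 45.25
tcp_pos: [0.4622, -0.2234, 0.1496]
tcp_rot: [-0.018, 1.0, 0.003, -0.011]
contact_force: [-0.3, -0.2, 0.1]
opening: 0.18
```

```bash
python3 - <<'E'
from h import *
st,p,d=snap('wrist'); go(st=st)
cv2.imwrite('pics/c24.png',cv2.resize(p[120:260,190:330,::-1],None,fx=4,fy=4,interpolation=cv2.INTER_CUBIC))
E
```

```text
q6 1.0076719165848929 at [ 0.4622 -0.2234  0.1496] psi 0.0066 tilt [-0.0211  0.0362 -0.9991] shift cm [0. 0. 0.] turn 0
```

View pics/c24.png

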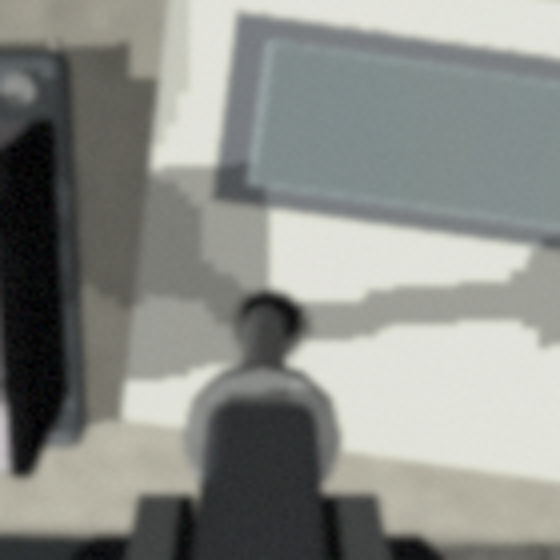

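The tip is entering the button hole, about 1 mm off centre. I'll correct that and press.

>>> play_rows(
  motion=[
    [[0,0.1,0.2],0,5],
    [[0,0.1,0.5],0,5],
    [[0,0.1,0.7],0,5],
    [[0,0.1,0.7],0,5],
  ],
)

```text
time_s: 45.8
tcp_pos: [0.4623, -0.2244, 0.1429]
tcp_rot: [-0.018, 1.0, 0.003, -0.01]
contact_force: [-0.1, -0.4, 0.4]
opening: 0.177
```

>>> play_rows(
  motion=[
    [[0,0,0.2],0,5],
    [[0,0,0.4],0,5],
    [[0,0,0.4],0,5],
    [[0,0,0.4],0,5],
  ],
)

```text
time_s: 46.3
tcp_pos: [0.4624, -0.2244, 0.1393]
tcp_rot: [-0.018, 1.0, 0.003, -0.01]
contact_force: [-1.1, -0.4, 5.8]
opening: 0.18
```

>>> play_rows(
  motion=[
    [[0,0,0.1],0,5],
    [[0,0,0.1],0,5],
    [[0,0,0.1],0,5],
  ],
)

```text
time_s: 46.68
tcp_pos: [0.4625, -0.2246, 0.1391]
tcp_rot: [-0.017, 1.0, 0.003, -0.009]
contact_force: [-1.6, -0.5, 9.9]
opening: 0.184
```

```bash
python3 chk.py w25.png; python3 - <<'E'
from h import *
print([bot.read_state()['contact_force'].round(2)])
E
```

```text
q6 1.0058224738860577 at [ 0.4625 -0.2246  0.1391] psi 0.0066 tilt [-0.0191  0.0345 -0.9992] shift cm [0. 0. 0.] turn 0
0.82 [ 463.3 -129.4] [40.6 14.4] long 1.3 top z 0.1272 flange z 0.0585 [68. 70. 71.]
few 0.61 [209.6, 25.7]
[array([-0.52, -0.61, 10.36])]
```

View pics/w25.png

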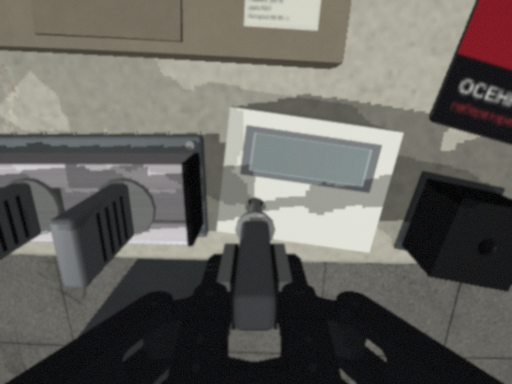

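The button is bottomed: z stopped at 0.139 with 10 N. Lifting off and rechecking the anchors from above.

>>> play_rows(
  motion=[
    [[0,0,-1],0,5],
    [[0,0,-3],0,5],
    [[0,0,-6],0,5],
    [[0,0,-10],0,5],
    [[0,0,-12],0,5],
  ],
)

```text
time_s: 47.4
tcp_pos: [0.4649, -0.2284, 0.2596]
tcp_rot: [-0.018, 1.0, 0.003, -0.009]
contact_force: [0.1, 0.1, -1.8]
opening: 0.182
```

>>> play_rows(
  motion=[
    [[3,-5,0],0,5],
    [[6,-10,0],0,5],
    [[8,-15,0],0,5],
    [[8,-15,0],0,5],
    [[8,-15,0],0,5],
  ],
)

```text
time_s: 48.02
tcp_pos: [0.543, -0.0778, 0.261]
tcp_rot: [-0.018, 1.0, 0.004, -0.011]
contact_force: [-0.8, 0.7, -1.1]
opening: 0.182
```

```bash
python3 chk.py w26.png; python3 - <<'E'
from h import *
go(0.4366,-0.3905,0.20,0.007)
E
```

```text
q6 1.3189587539686163 at [ 0.543  -0.0778  0.261 ] psi 0.0077 tilt [-0.0223  0.0357 -0.9991] shift cm [0. 0. 0.] turn 0
few 0.98 [220.1, 35.4]
0.94 [462.7 -15. ] [13.9 40.2] long -4.0 top z 0.1272 flange z 0.0584 [80. 81. 82.]
0.94 [ 463.7 -128.1] [39.9 13.9] long 0.8 top z 0.1273 flange z 0.0584 [83. 85. 86.]
0.56 [465.2  83.3] [38.8 14.6] long 2.1 top z 0.1273 flange z 0.0586 [68. 69. 70.]
few 0.55 [233.0, 230.1]
q6 1.3192245589440932 at [ 0.5429 -0.0788  0.2612] psi 0.0054 tilt [-0.0217  0.0357 -0.9991] shift cm [-10.67  31.32   5.23] turn -0.0016
```

View pics/w26.png

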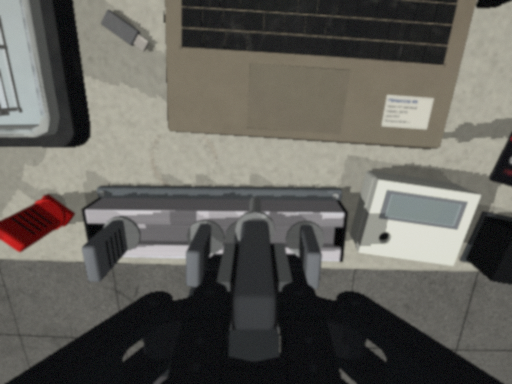

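The anchor that was at y = 13 mm is now at -15 mm, so it was knocked along the slot. It's still seated and within tolerance. The stylus hides the one near -55, so I'll shift sideways to see it.

>>> play_rows(
  motion=[
    [[0,5,0],0,5],
    [[0,9,0],0,5],
    [[0,9,0],0,5],
    [[0,9,0],0,5],
  ],
)

```text
time_s: 48.62
tcp_pos: [0.5434, -0.1686, 0.2581]
tcp_rot: [-0.018, 1.0, 0.002, -0.011]
contact_force: [0.6, 1.3, -1.2]
opening: 0.177
```

```bash
python3 chk.py w27.png; python3 - <<'E'
from h import *
go(0.4366,-0.3905,0.20,0.007)
E
```

```text
q6 1.1705932154752572 at [ 0.5434 -0.1686  0.2581] psi 0.004 tilt [-0.0212  0.0369 -0.9991] shift cm [0. 0. 0.] turn 0
0.95 [463.2 -59.2] [39.7 13.7] long 0.4 top z 0.1273 flange z 0.0585 [72. 73. 74.]
0.75 [ 482.7 -128.6] [ 2.5 11.6] long -81.0 top z 0.1255 flange z 0.0585 [68. 70. 70.]
0.67 [464.1  81. ] [11.2 39.5] long -4.4 top z 0.1269 flange z 0.0586 [59. 61. 61.]
0.61 [462.8 -14.9] [14.3 40.3] long -1.8 top z 0.1273 flange z 0.0585 [67. 69. 70.]
few 0.57 [207.9, 129.6]
q6 1.170489158097777 at [ 0.5437 -0.1675  0.2583] psi 0.0061 tilt [-0.0209  0.0365 -0.9991] shift cm [-10.72  22.44   5.23] turn -0.0009
```

View pics/w27.png

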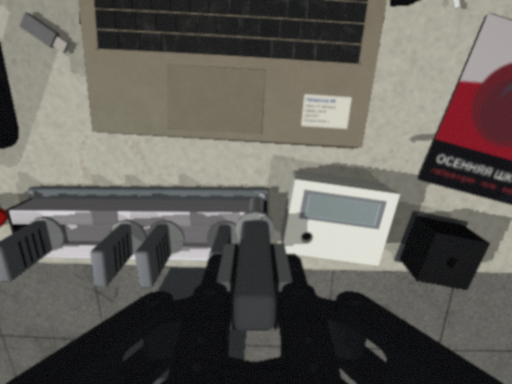

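All anchors are fine. Returning the stylus to its stand.

```bash
python3 - <<'E'
from h import *
go(0.4362,-0.3925,0.178,0.007)
E
```

```text
q6 1.170489158097777 at [ 0.5437 -0.1675  0.2583] psi 0.0061 tilt [-0.0209  0.0365 -0.9991] shift cm [-10.72  22.72   7.42] turn -0.0009
```

>>> play_rows(
  motion=[
    [[-3,6,0],0,5],
    [[-6,12,0],0,5],
    [[-9,18,1],0,5],
    [[-10.7,22,3],0,5],
    [[-10.7,22.5,6],0,5],
  ],
)

```text
time_s: 49.35
tcp_pos: [0.4365, -0.3949, 0.1927]
tcp_rot: [-0.016, 1.0, 0.001, -0.009]
contact_force: [-0.3, 0.5, -0.5]
opening: 0.182
```

>>> play_rows(
  motion=[
    [[0,0,1],0,5],
    [[0,0,1],0,5],
    [[0,0,1],0,5],
  ],
)

```text
time_s: 49.72
tcp_pos: [0.4382, -0.3904, 0.1837]
tcp_rot: [-0.017, 1.0, 0.004, -0.009]
contact_force: [0.0, -0.3, 0.0]
opening: 0.182
```

```bash
python3 - <<'E'
from h import *
st,p,d=snap('wrist'); go(0.4362,-0.3925,0.165,0.007,st=st)
cv2.imwrite('pics/c28.png',cv2.resize(p[120:260,190:330,::-1],None,fx=4,fy=4,interpolation=cv2.INTER_CUBIC))
np.savez('c28.npz',p=p,d=d,pos=st['tcp_pos'],rot=st['tcp_rot'])
for r in range(190,212,2): print(r,d[r,246:268].round(3))
E
```

```text
q6 0.7534039698020358 at [ 0.4382 -0.3904  0.1837] psi 0.0083 tilt [-0.0191  0.0345 -0.9992] shift cm [-0.17  0.28  1.86] turn 0.0013
190 [0.268 0.266 0.267 0.268 0.267 0.267 0.268 0.268 0.28  0.286 0.289 0.292
 0.292 0.293 0.292 0.293 0.294 0.292 0.29  0.288 0.282 0.267]
192 [0.266 0.266 0.267 0.269 0.267 0.268 0.269 0.269 0.276 0.282 0.282 0.285
 0.286 0.286 0.289 0.287 0.287 0.285 0.286 0.282 0.279 0.271]
194 [0.269 0.267 0.268 0.268 0.267 0.267 0.269 0.269 0.273 0.275 0.278 0.28
 0.281 0.282 0.283 0.282 0.281 0.279 0.278 0.276 0.273 0.267]
196 [0.269 0.269 0.268 0.268 0.268 0.268 0.268 0.269 0.237 0.238 0.237 0.239
 0.275 0.276 0.276 0.278 0.275 0.276 0.273 0.27  0.269 0.269]
198 [0.269 0.269 0.268 0.269 0.27  0.238 0.236 0.235 0.233 0.233 0.233 0.234
 0.235 0.237 0.272 0.27  0.271 0.268 0.269 0.268 0.269 0.268]
200 [0.27  0.27  0.269 0.269 0.27  0.234 0.232 0.231 0.23  0.23  0.23  0.23
 0.231 0.233 0.235 0.27  0.268 0.268 0.269 0.267 0.269 0.268]
202 [0.271 0.27  0.27  0.271 0.271 0.23  0.228 0.227 0.226 0.226 0.226 0.224
 0.227 0.228 0.231 0.27  0.271 0.27  0.27  0.27  0.27  0.27 ]
204 [0.271 0.271 0.272 0.272 0.233 0.225 0.223 0.223 0.22  0.223 0.221 0.221
 0.222 0.225 0.227 0.27  0.27  0.272 0.271 0.271 0.271 0.27 ]
206 [0.271 0.271 0.27  0.272 0.227 0.222 0.22  0.219 0.218 0.218 0.217 0.22
 0.219 0.22  0.22  0.27  0.272 0.271 0.271 0.271 0.271 0.271]
208 [0.272 0.271 0.272 0.273 0.22  0.218 0.216 0.215 0.213 0.212 0.213 0.215
 0.215 0.216 0.219 0.224 0.272 0.271 0.272 0.271 0.271 0.272]
210 [0.272 0.273 0.274 0.273 0.217 0.215 0.212 0.188 0.188 0.189 0.189 0.187
 0.211 0.213 0.216 0.221 0.272 0.272 0.271 0.273 0.272 0.271]
```

View pics/c28.png

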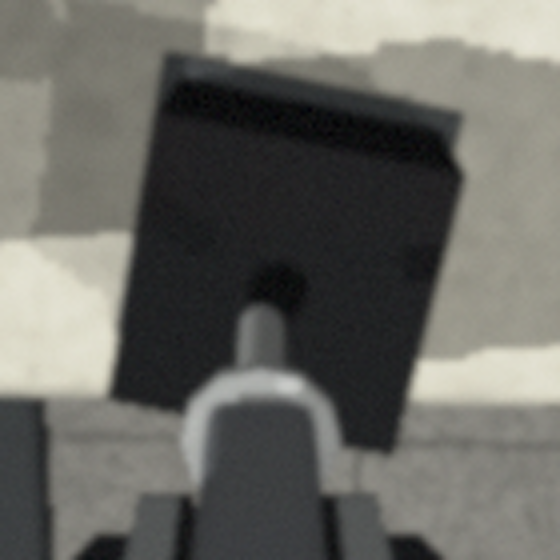

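```bash
cat > hole.py <<'E'
from h import *
import sys
def run(p,d,st):
    R,t=pose(st); P,px=cloud('wrist',d,st)
    q=onplane('wrist',px,0.056,st)
    m=(P[:,2]<0.0515)&(np.hypot(q[:,0]-0.4374,q[:,1]+0.39)<0.012)
    H=q[m]; c,r=cv2.minEnclosingCircle((H[:,:2]*1000).astype(np.float32)); print('hole',len(H),np.round(c,1),round(r,1))
    # rod: pixels in depth between 0.2 and 0.245 near center
    T=(P-t)@R; m=(T[:,2]>0.065)&(T[:,2]<0.098)&(abs(T[:,0])<0.02)&(abs(T[:,1])<0.008)
    Q=T[m]; 
    for lo,hi in((.07,.08),(.08,.09),(.09,.1)):
        b=Q[(Q[:,2]>lo)&(Q[:,2]<hi)]; print(lo,len(b),'x front',np.percentile(b[:,0],95).round(4),'y',((b[:,1].max()+b[:,1].min())/2).round(4),b[:,1].min().round(4),b[:,1].max().round(4))
    tip=R@np.array([0.0030,np.median(Q[Q[:,2]>.085][:,1]),0.1006])+t
    print('tip cam',tip.round(4),'tcp',t.round(4))
if len(sys.argv)>1:
    a=np.load(sys.argv[1]); run(a['p'],a['d'],dict(tcp_pos=a['pos'],tcp_rot=a['rot']))
E
python3 hole.py c28.npz
```

```text
hole 127 [ 438.4 -391. ] 5.7
0.07 49 x front 0.0073 y 0.0009 -0.0029 0.0047
0.08 49 x front 0.0072 y 0.0009 -0.003 0.0048
0.09 40 x front 0.0074 y 0.0006 -0.0031 0.0043
tip cam [ 0.4393 -0.3874  0.0831] tcp [ 0.4382 -0.3904  0.1837]
```

```bash
python3 - <<'E'
from h import *
go(0.4373,-0.3942,0.160,0.007)
E
```

```text
q6 0.7533423321118504 at [ 0.4382 -0.3905  0.1838] psi 0.0082 tilt [-0.0188  0.0342 -0.9992] shift cm [-0.05  0.45  2.37] turn 0.0012
```

>>> play_rows(
  motion=[
    [[-0.05,0.45,0.8],0,5],
    [[-0.05,0.45,1.6],0,5],
    [[-0.05,0.45,2.3],0,5],
    [[-0.05,0.45,2.3],0,5],
  ],
)

```text
time_s: 50.28
tcp_pos: [0.4355, -0.394, 0.1582]
tcp_rot: [-0.019, 1.0, 0.003, -0.011]
contact_force: [-0.6, -0.2, -0.4]
opening: 0.181
```

```bash
python3 - <<'E'
from h import *
from hole import run
st,p,d=snap('wrist'); go(st=st); run(p,d,st)
cv2.imwrite('pics/c29.png',cv2.resize(p[120:260,190:330,::-1],None,fx=4,fy=4,interpolation=cv2.INTER_CUBIC))
E
```

```text
q6 0.7474667208100889 at [ 0.4355 -0.394   0.1582] psi 0.0064 tilt [-0.0221  0.0376 -0.999 ] shift cm [0. 0. 0.] turn 0
hole 89 [ 438.6 -390.7] 5.7
0.07 48 x front 0.007 y 0.0009 -0.0029 0.0047
0.08 53 x front 0.0073 y 0.0009 -0.003 0.0048
0.09 35 x front 0.0075 y 0.0006 -0.0031 0.0043
tip cam [ 0.4363 -0.3908  0.0576] tcp [ 0.4355 -0.394   0.1582]
```

View pics/c29.png

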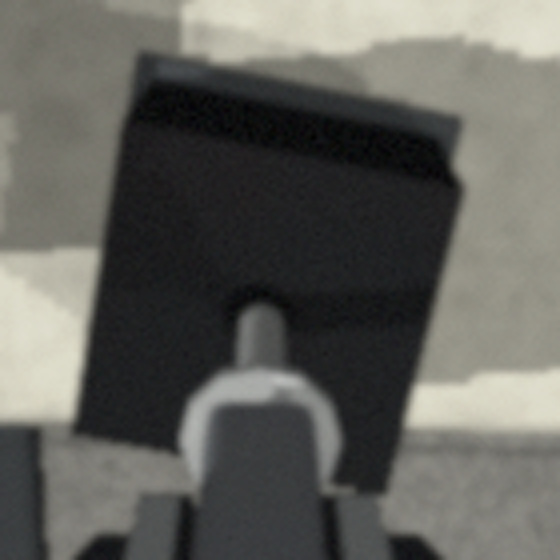

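>>> play_rows(
  motion=[
    [[0.05,0,0.4],0,5],
    [[0.05,0,0.8],0,5],
    [[0.05,0,1.0],0,5],
    [[0.05,0,1.0],0,5],
  ],
)

```text
time_s: 50.82
tcp_pos: [0.4363, -0.3941, 0.149]
tcp_rot: [-0.018, 1.0, 0.003, -0.01]
contact_force: [0.4, 0.1, -1.1]
opening: 0.182
```

>>> play_rows(
  motion=[
    [[0,0,0.6],0,5],
    [[0,0,1.2],0,5],
    [[0,0,1.8],0,5],
    [[0,0,2.0],0,5],
    [[0,0,2.0],0,5],
  ],
)

```text
time_s: 51.45
tcp_pos: [0.4359, -0.3934, 0.129]
tcp_rot: [-0.018, 1.0, 0.003, -0.01]
contact_force: [0.9, 0.6, -1.1]
opening: 0.183
```

>>> play_rows(
  motion=[
    [[0,0,0.6],0,5],
    [[0,0,1.2],0,5],
    [[0,0,1.8],0,5],
    [[0,0,2.1],0,5],
    [[0,0,2.1],0,5],
  ],
)

```text
time_s: 52.08
tcp_pos: [0.4354, -0.3926, 0.1079]
tcp_rot: [-0.018, 1.0, 0.003, -0.01]
contact_force: [-0.5, -0.2, -0.7]
opening: 0.183
```

>>> play_rows(
  motion=[
    [[0,0,0.15],0,5],
    [[0,0,0.15],0,5],
    [[0,0,0.15],0,40],
    [[0,0,0.15],0,40],
    [[0,0,0.15],0,40],
  ],
)

```text
time_s: 52.7
tcp_pos: [0.4356, -0.3928, 0.1069]
tcp_rot: [-0.018, 1.0, 0.003, -0.01]
contact_force: [0.3, -0.1, 0.2]
opening: 0.401
```

>>> play_rows(
  motion=[
    [[0,-0.2,-2],0,40],
    [[0,-0.2,-6],0,40],
    [[2,-0.2,-11],0,40],
    [[5,-0.2,-13],0,40],
    [[5,-0.2,-13],0,40],
  ],
)

```text
time_s: 53.32
tcp_pos: [0.4909, -0.396, 0.2381]
tcp_rot: [-0.016, 1.0, 0.004, -0.008]
contact_force: [-1.4, -0.3, -1.2]
opening: 0.397
```

```bash
python3 sty.py w30.png; python3 - <<'E'
from h import *
snap('side','s30.png')
go(0.54,-0.03,0.27)
E
```

```text
q6 0.8078313368070734 at [ 0.4909 -0.396   0.2381] psi 0.0079 tilt [-0.0158  0.032  -0.9994] shift cm [-5.33 -0.52  6.92] turn 0.0079
top 372 0.1344 ((437.2944030761719, -390.7233581542969), (15.811190605163574, 15.876486778259277), 0.45572662353515625)
stand 2752 0.0555 ((437.6256103515625, -390.8988952636719), (64.03169250488281, 64.96770477294922), 78.89553833007812)
ind ((480.79742431640625, -256.57537841796875), (117.66058349609375, 90.71841430664062), 82.6217269897461)
q6 0.8075425985782498 at [ 0.4875 -0.3945  0.2351] psi 0.0071 tilt [-0.0221  0.0367 -0.9991] shift cm [  5.43 -36.52  -2.27] turn 0
```

View pics/w30.png

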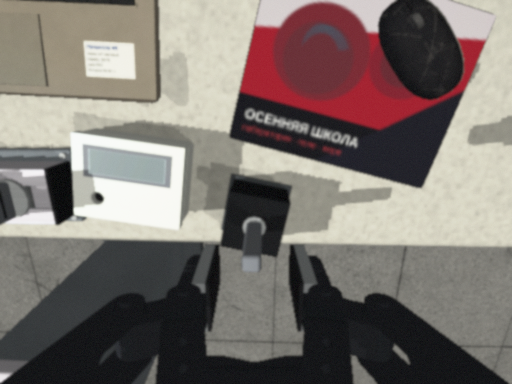

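View pics/s30.png

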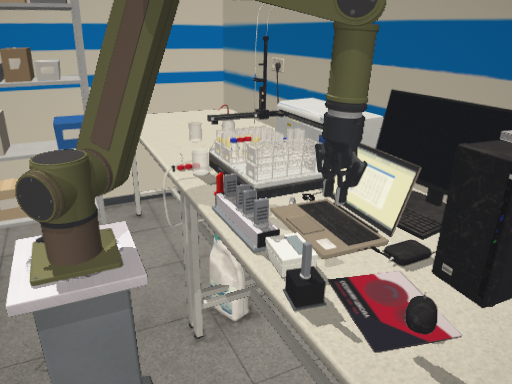

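The stylus is home: its top is at 0.1344 against 0.1346 originally, and it's centred on the stand. One last look at the beam.

>>> play_rows(
  motion=[
    [[2,-6,0],0,90],
    [[4,-12,-1],0,90],
    [[6,-18,-2],0,90],
    [[7,-24,-2.5],0,90],
    [[7,-30,-2.5],0,90],
  ],
)

```text
time_s: 54.05
tcp_pos: [0.556, -0.0941, 0.2689]
tcp_rot: [-0.018, 1.0, 0.003, -0.011]
contact_force: [0.6, 0.1, -0.0]
opening: 0.904
```

>>> play_rows(
  motion=[
    [[0,-4,0],0,90],
    [[0,-4,0],0,90],
    [[0,-4,0],0,90],
  ],
)

```text
time_s: 54.42
tcp_pos: [0.5555, -0.0562, 0.2705]
tcp_rot: [-0.018, 1.0, 0.003, -0.011]
contact_force: [0.8, 0.4, 0.0]
opening: 0.9
```

```bash
python3 chk.py w31.png; python3 - <<'E'
from h import *
st,p,d=snap('scene')
for q in ['beaker','usb_stick']:
    for r in vision.silhouettes(q,'scene')[:1]:
        P,px=cloud('scene',d,mask=r['mask']); print(q,np.round(r['pixel']),np.median(P,0).round(3))
E
```

```text
q6 1.3632714103797854 at [ 0.5555 -0.0562  0.2705] psi 0.0066 tilt [-0.023   0.0355 -0.9991] shift cm [0. 0. 0.] turn 0
0.9 [463.5 -58.7] [39.2 12.9] long 0.4 top z 0.1272 flange z 0.0585 [88. 90. 90.]
few 0.82 [230.5, 57.6]
0.68 [462.5 -14.9] [14.1 40.2] long -4.0 top z 0.1272 flange z 0.0586 [85. 87. 88.]
0.64 [ 463.4 -125.5] [40.6  9.9] long 2.6 top z 0.1273 flange z 0.0586 [81. 83. 83.]
0.6 [465.1  84.1] [39.1 14.4] long 0.0 top z 0.1273 flange z 0.0585 [72. 74. 75.]
beaker [266. 173.] [0.488 0.483 0.057]
usb_stick [192. 280.] [ 0.456 -0.009  0.089]
```

View pics/w31.png

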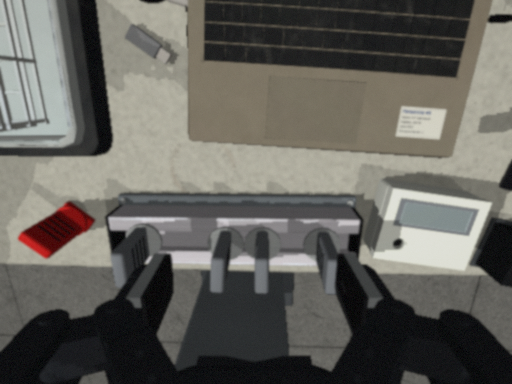

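```bash
python3 -c "
from plant import finish_job
print(finish_job())"
```

```text
the job is handed in; nothing more can be done
None
```

I finished the whole sequence and handed it in at about 54.5 s. The hand-in gives no verdict, so everything below rests on my own checks.

**Anchors:** All four grey anchors are in the slot and turned square, and I left the red look-alike alone. In the last picture they stand at y of about -126, -59, -15 and +84 mm. Their tops are at 0.127 m, they are within 3 mm of the centre line, and their heads are within 4° of square. One had slid about 3 cm along the slot between two looks. It was still seated and within tolerance, so I left it.

**Tare button:** I pressed it with the stylus tip until it stopped, at about 10 N. The button's travel itself can't be read. The stop was at the height expected for fully down.

**Stylus:** It is back in its stand, centred on the block. Its top is at 0.1344 m, against 0.1346 m before I took it.

**Bystanders:** The beaker is within a few millimetres of where it was. The network's last report for the USB stick was a false hit on the beam, but the wrist picture shows the stick lying in its old place.

**Joint limit:** Lining up for the second anchor, joint 6 ran onto its limit, reading 2.683 against the stated 2.68. No failure was reported, but I can't rule out that it counts. It left the tool tilted about 2.4° for the rest of the job, which I compensated for.

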